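# Pack the sign-light kit tray in layers

## Task

Pack the light kit into its green tray in layers, so that whatever lies across something else goes in last: the white power driver and the yellow tape roll down into their two floor pockets, then the aluminium channel upright (open side up) across its two low saddles over the driver, then the light batten, warm-white face up, across the two tall saddles on top of everything. Lay each part in gently and let go of it fully seated, without dropping it or pressing it home with force, and leave the other things on the table where they stand.

Things in the scene. Friction and masses are not known exactly. Their poses are not given: they have to be found in the camera images.
- tray: Green kit tray fixed to the table, 208 (x) x 258 (y) mm, floor 6 mm thick, rim 12 mm high; its place and its yaw (up to 0.35 rad) differ each time. Origin on the table under its centre, z up. Inside: a white-walled and a yellow-walled floor pocket side by side along y, a pair of low grey saddles (towards the x edges) and a pair of tall red saddles (at the y edges); tallest point 67 mm.
- seat_driver (a point): Where the driver's centre lies when fully seated: tray (0, -50, 20) mm, in the white-walled floor pocket 41 (x) x 75 (y) mm with walls 4 mm thick whose tops are 16 mm above the table. Axes as the tray's. The driver's long axis goes along the tray's y, either way round.
- seat_roll (a point): Where the roll's centre lies when fully seated, flat on the floor of its square yellow-walled pocket, 57 x 57 mm inside, walls 4 mm thick with tops 16 mm above the table: tray (0, 50, 20) mm. Axes as the tray's.
- seat_channel (a point): Where the channel's centre lies when fully seated: tray (0, -50, 46) mm. Its low grey saddles stand at tray x=+-70, y=-50 mm: beds 38 mm high and 10 mm long, side cheeks 29 mm apart, 6 mm thick and 9 mm tall, end stops at x=+-83 mm. Axes as the tray's. The channel's long axis goes along the tray's x, either way round.
- seat_batten (a point): Where the batten's centre lies when fully seated: tray (0, 0, 70) mm. Its tall red saddles stand at tray y=+-102, x=0 mm: beds 58 mm high and 10 mm long, side cheeks 33 mm apart, 6 mm thick and 9 mm tall, end stops at y=+-113 mm. Axes as the tray's. The batten's long axis goes along the tray's y, either way round.
- driver_c (a point): Centre of the loose white power driver with orange terminal strips, a block 70 (x, long) x 36 (y) x 28 (z) mm, about 0.16 kg. Starts flat on the table at any yaw, z up.
- roll_c (a point): Centre of the loose yellow tape roll, a ring 52 mm outside, 32 mm inside, 28 mm high, about 60 g. Starts flat on the table, axis z up.
- channel_c (a point): Centre of the loose aluminium channel, a U section 160 (x, long) x 24 (y) x 16 (z) mm, walls 4 mm, about 0.11 kg. Starts flat on the table, open side (z) up.
- batten_c (a point): Centre of the loose light batten, a bar 220 (x, long) x 28 (y) x 24 (z) mm with a warm-white face on top and red end caps, about 0.17 kg. Starts flat on the table, face (z) up.
- tumbler: Bystander: clear glass tumbler, 64 mm across, 105 mm high; origin at the centre of its foot. Leave alone.
- jar: Bystander: amber glass jar, 56 mm across, 80 mm high; origin at the centre of its foot. Leave alone.
- screwdriver: Bystander: red-handled screwdriver lying along its x, 190 mm long, under 35 mm high, beyond the tray. Leave alone.
- carton: Bystander: small cardboard box, 70 x 100 x 45 mm, at the right edge; origin under its centre. Leave alone.
- plant: Bystander: succulent in a terracotta pot, 84 mm across, pot 70 mm and leaves 145 mm high, to the right beyond the parts; origin under its centre. Leave alone.
- pens: Bystander: wooden pen box, 70 x 70 mm, 145 mm high with pens, at the left edge; origin under its centre. Leave alone.
- spool: Bystander: blue spool, 80 mm across, 30 mm high, beyond the tray; origin under its centre. Leave alone.
Things that resemble listed ones, but are neither listed nor needed, are in the scene too. Of the things that look like the part that bears driver_c, the larger one is meant. Several things look just like the part that bears channel_c: the one meant starts nearest to the robot's base.

How it is judged:
On the way, in this order (a step that is already met when the one before it is completed fails the run):
1. driver and tape roll seated in their floor pockets and let go (horizontal distance between driver_c and seat_driver below 0.006 m and z of driver_c in the frame of seat_driver between -0.0025 and 0.0025 m and angle between each of driver_c, roll_c's own z axis and vertical below 0.08 rad and angle between the x axis of driver_c and the y axis of tray, either way round below 0.12 rad and horizontal distance between roll_c and seat_roll below 0.006 m and z of roll_c in the frame of seat_roll between -0.0025 and 0.0025 m and contact force between the fingers and driver below 0.1 N and contact force between the fingers and roll below 0.1 N), for 0.1 s.
2. channel seated across the low saddles over the driver and let go (horizontal distance between channel_c and seat_channel below 0.006 m and z of channel_c in the frame of seat_channel between -0.0025 and 0.0025 m and angle between channel_c's own z axis and vertical below 0.08 rad and angle between the x axis of channel_c and the x axis of tray, either way round below 0.12 rad and contact force between the fingers and channel below 0.1 N), for 0.1 s.
3. batten seated across the tall saddles on top and let go (horizontal distance between batten_c and seat_batten below 0.006 m and z of batten_c in the frame of seat_batten between -0.0025 and 0.0025 m and angle between batten_c's own z axis and vertical below 0.08 rad and angle between the x axis of batten_c and the y axis of tray, either way round below 0.12 rad and contact force between the fingers and batten below 0.1 N), for 0.1 s.
At the end, for the whole second after the job is handed in: Driver, roll, channel and batten all lie at their seats in the tray: centre within 6 mm horizontally and 2.5 mm in height, right side up within 0.08 rad of level, the three long parts within 0.12 rad of their direction in the tray, all at rest (horizontal distance between driver_c and seat_driver below 0.006 m and z of driver_c in the frame of seat_driver between -0.0025 and 0.0025 m and angle between each of driver_c, roll_c, channel_c, batten_c's own z axis and vertical below 0.08 rad and angle between the x axis of each of driver_c, batten_c and the y axis of tray, either way round below 0.12 rad and linear speed of each of driver, roll, channel, batten below 0.02 m/s and horizontal distance between roll_c and seat_roll below 0.006 m and z of roll_c in the frame of seat_roll between -0.0025 and 0.0025 m and horizontal distance between channel_c and seat_channel below 0.006 m and z of channel_c in the frame of seat_channel between -0.0025 and 0.0025 m and angle between the x axis of channel_c and the x axis of tray, either way round below 0.12 rad and horizontal distance between batten_c and seat_batten below 0.006 m and z of batten_c in the frame of seat_batten between -0.0025 and 0.0025 m); the robot touches nothing.
It fails at once if one of the seven bystanders is moved more than 20 mm (distance of any of tumbler, jar, screwdriver, carton, plant, pens, spool from where it was at the start of the episode above 0.02 m).
It fails at once if a part is pressed or knocked against the tray with more than 40 N (contact force between any of driver, roll, channel, batten and tray above 40 N).
It fails at once if a part is dropped or knocked about: it moves faster than 0.3 m/s while the fingers do not hold it ((contact force between the fingers and driver below 0.05 N and linear speed of driver above 0.3 m/s) or (contact force between the fingers and roll below 0.05 N and linear speed of roll above 0.3 m/s) or (contact force between the fingers and channel below 0.05 N and linear speed of channel above 0.3 m/s) or (contact force between the fingers and batten below 0.05 N and linear speed of batten above 0.3 m/s)).
It also fails if it takes over 72 s, if anything falls off the work surface, if the arm or the gripper's body presses on something with over 40 N, if the wrist force passes 120 N, or if a joint passes its speed limit or range.

## Robot

A 6-joint arm with a two-finger parallel gripper is mounted at the origin on the work surface. World frame = base frame: x ahead of the robot, y to its left, z up, the work surface at z = 0. Lengths are in m, angles in rad, forces in N, time in s.
With the tool pointing down it reaches from about 0.375 to 0.9 m from the base axis. Payload 3.1 kg.
Tool frame: the origin (TCP) lies midway between the tips of the shut fingers; the grasp point (between the pads) lies manip.hold_point_z behind it (manip.hold_point_z is the distance from the TCP to the grasp point, in m); z points along the fingers, y is the direction in which the jaws open and shut (so a half turn about z gives the same grasp; the last joint's range is limited). The gripper opens to 85 mm and grips with 20 to 120 N. Pads are 22 mm wide; open, the fingers measure 114 mm over their backs; the gripper's body (76 mm by 85 mm) begins 54 mm behind the grasp point. The pads swing forward as they close: fully open they stand 13 mm farther back than shut.
Start: joints at [-1.284, 0.527, 1.433, -0, 1.181, -0.178], TCP at [0.281, -0.558, 0.231] pointing down, gripper open.
Joint ranges: [-3.08, 3.08], [-0.75, 2.2], [0.22, 2.44], [-1.43, 4.57], [0, 2.65], [-2.85, 2.85]. Speed limits (rad/s): [2.79, 2.79, 3.14, 3.14, 3.14, 3.14].

## Interface

Orientations are given as a unit quaternion [x, y, z, w].
In Python, from station import manip, snapshot, workorder, models gives the robot as it stands.
- The arm moves only by the tool jog_arm, never from a script. Its argument "commands" is a list of rows, each a list of 5 numbers: the opening in per cent of the stroke, from 0 (shut) to 100 (fully open), then the shift along the world's x, y, z in cm, then the turn about the world's z in rad. A call has 1 to 8 rows; each row shifts and turns the pose as measured when the row begins; what a row does not reach is not made up. A row lasts 1/12 s, in which the tool goes at most 41.7 mm and 7.16 degrees, less where a joint would pass 70% of its speed; a pose out of reach is approached as far as the arm can. A call with a gripper value outside its range is refused whole. The fingers move at their own pace and stop on an object; "squeeze" is the grip in N (left out, the last holds). Time passes only in rows, so rows that do not move let the fingers close. It gives the time, the measured TCP pose, the force and the opening at its end, in the units of the state.
- manip.sense(): the state, without advancing time (a new reading comes with each control period).
- snapshot(name): name is "side" or "top"; returns a dict with "image" (480x640x3 uint8, red, green, blue), "intrinsics" (3x3 intrinsics, pixels), "extrinsics" (4x4, takes a point from camera to world coordinates). Camera axes: x right, y down, z forward; pixel columns grow to the right and rows downward; lengths in m; the calibration is good to about 2 mm. A picture is of the moment at which its call begins. There is no depth.
- workorder.sign_off(): hands the job in, once; it reports no verdict.
Trained networks look in a picture, given as the dict that the camera call returned (one of the last four; its "shot" number tells which), for a name from the list of things; names that differ only in an ending like _2 or _b are one class to them, and where a whole thing is asked for, a point or a joint stands for the part that bears it (a point fixed in the world has none). Each returns a list of dicts, best first, with "score" (0 to 1); they miss things now and then, are a little off and sometimes report something else, mostly with a low value. They report only what shows in the picture. A call takes as long as a camera call. They do not tell look-alikes from the thing itself.
- models.find_in(picture, name): "centre" ([x, y, z] in m, in world coordinates, good to about 4 mm: the middle of the surface that is visible of it).
- models.pinpoint(picture, name): "centre" ([x, y, z] in m, in world coordinates, good to about 4 mm: a listed point, or the origin of a listed thing).
The state is a dict: "t": time; "q": joint angles; "qd": joint speeds; "tau": joint torques, N m; "tcp_pos": TCP position; "tool_rot": TCP orientation; "force": force on the tool from outside, world axes, zero at the start; "ft_torque": the same for the moment, N m; "finger_gap": opening from 0.0 (shut) to 1.0 (fully open).
Only numpy, scipy, OpenCV 4.12 (cv2) and the standard library are available. Lean on these libraries where they do the work, as an engineer would, in place of code of your own. Each camera call takes 0.05 s, during which the arm holds its last target. There are 200 camera calls.

## Working session

There is one attempt and no reset: what is moved stays moved. The work goes in short steps, Python scripts to look and compute and a tool call to move; the robot and the scene stay as the last step left them, time stands still between calls to the robot, and variables do not carry over. Pictures are saved under pics/ and viewed, about 8 in all and at most 12, crops included, and the job is handed in when it is done.

Besides the shell and the picture viewer there is one more tool, called by a JSON object that holds its "op" and its "data", one argument or row to a line. jog_arm: Moves the arm, as the interface text tells. Its arguments: {"type":"object","properties":{"commands":{"type":"array","items":{"type":"array","items":{"type":"number"}}},"squeeze":{"type":"number"}},"required":["commands"]}

```bash
mkdir -p pics
cat > h.py <<'E'
import numpy as np, cv2
from station import manip, snapshot, workorder, models
def save(s,n): cv2.imwrite(f'pics/{n}.png', cv2.cvtColor(s['image'],cv2.COLOR_RGB2BGR))
def proj(s,p):
    T=np.linalg.inv(np.array(s['extrinsics'])); c=T[:3,:3]@np.asarray(p,float)+T[:3,3]
    u=np.array(s['intrinsics'])@c; return u[:2]/u[2]
def unproj(s,px,z):
    E=np.array(s['extrinsics']); d=E[:3,:3]@np.linalg.inv(np.array(s['intrinsics']))@np.array([px[0],px[1],1.])
    return E[:3,3]+d*(z-E[2,3])/d[2]
E
python3 - <<'E'
from h import *
import pickle
d={}
for n in('top','side'):
    s=snapshot(n); save(s,n+'0'); d[n]=s
    print(n,np.round(s['extrinsics'],3).tolist())
    for k in ['tray','driver_c','roll_c','channel_c','batten_c','seat_driver','seat_roll','seat_channel','seat_batten']:
        print(k,[(np.round(r['centre'],4).tolist(),round(r['score'],2),np.round(proj(s,r['centre'])).tolist()) for r in models.pinpoint(s,k)[:4]])
pickle.dump(d,open('d.pkl','wb'))
st=manip.sense(); print(manip.hold_point_z,st['t'],st['tool_rot'],st['finger_gap'])
E
```

```text
top [[-0.072, -0.973, 0.219, 0.193], [-0.997, 0.07, -0.015, 0.012], [-0.001, -0.219, -0.976, 2.0], [0.0, 0.0, 0.0, 1.0]]
tray [([0.5705, -0.003, -0.0032], 0.92, [318.0, 259.0]), ([0.4677, 0.2403, 0.0175], 0.5, [250.0, 292.0])]
driver_c [([0.5513, -0.2312, 0.009], 0.61, [384.0, 259.0]), ([0.4567, -0.2435, 0.0137], 0.56, [390.0, 285.0])]
roll_c [([0.4571, -0.2464, 0.0155], 0.55, [391.0, 285.0]), ([0.4713, 0.2425, 0.019], 0.43, [249.0, 291.0]), ([0.5586, -0.404, 0.008], 0.38, [433.0, 253.0])]
channel_c [([0.5562, -0.4015, 0.0097], 0.94, [432.0, 254.0]), ([0.629, -0.577, 0.0065], 0.79, [479.0, 230.0])]
batten_c [([0.5166, 0.3712, 0.0118], 0.78, [212.0, 281.0]), ([0.4526, -0.5493, -0.0027], 0.29, [477.0, 281.0])]
seat_driver [([0.5743, -0.0578, 0.0239], 0.9, [334.0, 255.0])]
seat_roll [([0.5714, 0.0436, 0.0215], 0.71, [305.0, 258.0])]
seat_channel [([0.567, -0.0515, 0.0478], 0.57, [332.0, 256.0]), ([0.6543, -0.2467, -0.001], 0.53, [385.0, 231.0])]
seat_batten [([0.5727, -0.0071, 0.0727], 0.85, [319.0, 254.0]), ([0.6525, -0.2467, -0.0008], 0.72, [385.0, 231.0]), ([0.5543, -0.4048, 0.0086],
[... 345 characters left out ...]
 0.51, [316.0, 335.0])]
roll_c [([0.7811, 0.1332, -0.0001], 0.69, [377.0, 229.0]), ([0.469, 0.2461, 0.0149], 0.61, [274.0, 209.0]), ([0.5967, 0.5621, -0.0021], 0.58, [306.0, 153.0]), ([0.5726, -0.0024, 0.0703], 0.3, [313.0, 251.0])]
channel_c [([0.6302, -0.575, 0.0084], 0.89, [370.0, 476.0]), ([0.5549, -0.4019, 0.0104], 0.68, [323.0, 398.0])]
batten_c [([0.5118, 0.3658, 0.0117], 0.71, [286.0, 185.0])]
seat_driver [([0.57, -0.0486, 0.0197], 0.95, [314.0, 275.0])]
seat_roll []
seat_channel [([0.5734, -0.0565, 0.0428], 0.94, [316.0, 272.0])]
seat_batten [([0.5719, -0.0039, 0.0714], 0.74, [313.0, 251.0])]
0.0187 1.0 [9.72999903e-01 2.30805518e-01 2.87828064e-06 2.93985948e-05] 0.9980501513771756
```

View pics/top0.png

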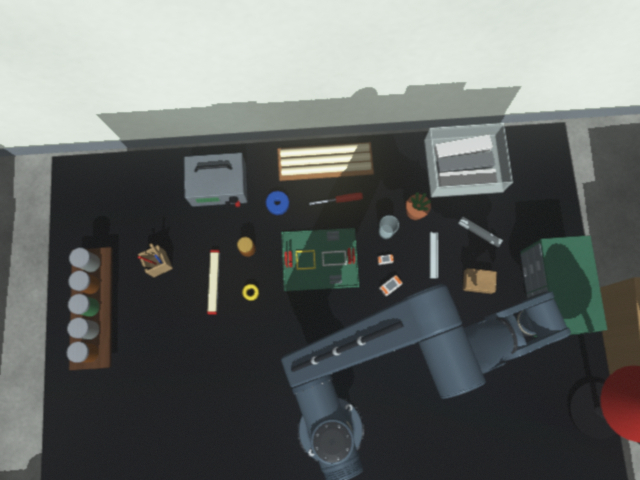

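View pics/side0.png

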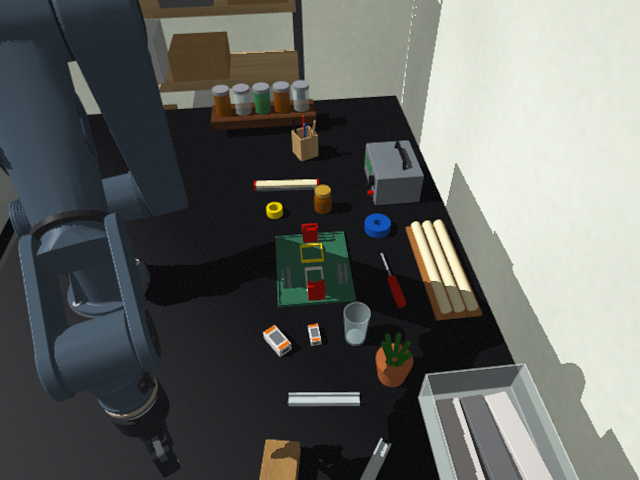

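Run:
```python
from h import *
import pickle
d=pickle.load(open('d.pkl','rb'))
t=d['top']['image'][205:325,195:445]; s=d['side']['image'][165:420,240:410]
a=cv2.resize(t,(0,0),fx=2.8,fy=2.8,interpolation=cv2.INTER_CUBIC)
a=np.clip(a*1.6,0,255).astype(np.uint8)
b=cv2.resize(s,(0,0),fx=2.35,fy=2.35,interpolation=cv2.INTER_CUBIC)
b=np.clip(b*1.6,0,255).astype(np.uint8)
cv2.imwrite('pics/ct.png',a[...,::-1]);cv2.imwrite('pics/cs.png',b[...,::-1])
print(d['top']['intrinsics'],d['side']['intrinsics'])
```

```text
[[579.25602675   0.         321.29875606]
 [  0.         579.25602675 238.52382631]
 [  0.           0.           1.        ]] [[461.67461125   0.         324.17907112]
 [  0.         461.67461125 242.17338603]
 [  0.           0.           1.        ]]
```

View pics/ct.png

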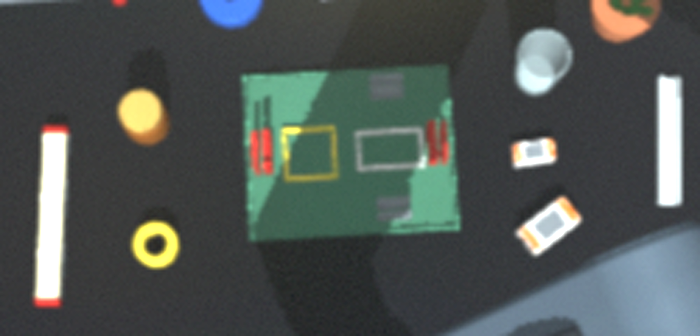

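View pics/cs.png

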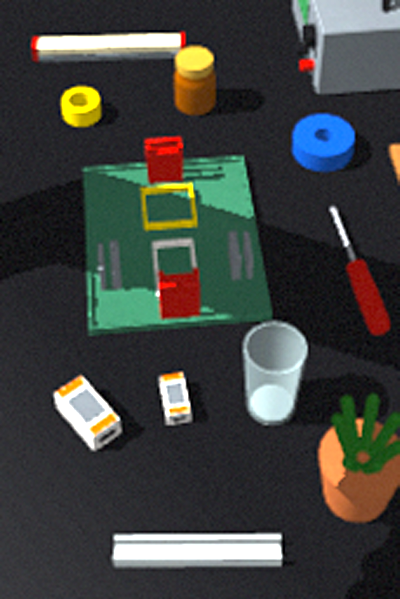

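Driver look-alikes: the large block at top px (390,286) and a small one at (386,259). I take the large one. Channel look-alikes: (433,255), nearest the base, and (481,231), farther off. I take the first. There is one roll, at (250,292), with the blue spool at (277,203) left alone, and one batten, at (213,282). The crops confirm these choices. Next I fit silhouettes for precise poses.

```bash
cat > fit.py <<'E'
from h import *
from scipy.optimize import minimize
DIM={'tray':(.208,.258,.012),'driver':(.070,.036,.028),'roll':(.052,.052,.028),'channel':(.160,.024,.016),'batten':(.220,.028,.024)}
def pts(name,p,z0=0):
    L,W,H=np.array(DIM[name]); c,s=np.cos(p[2]),np.sin(p[2])
    if name=='roll': a=np.linspace(0,2*np.pi,40,endpoint=False); b=np.c_[L/2*np.cos(a),L/2*np.sin(a)]
    else: b=np.array([[1,1],[1,-1],[-1,-1],[-1,1]])*[L/2,W/2]
    b=b@np.array([[c,s],[-s,c]])+p[:2]
    return np.array([[*q,z] for q in b for z in (z0,z0+H)])
def mask(s,name):
    im=cv2.GaussianBlur(s['image'],(0,0),0.6).astype(int); r,g,b=im[...,0],im[...,1],im[...,2]
    if name=='tray': return (g>r*1.25)&(g>b*1.1)&(g>25)
    if name=='roll': return (r>70)&(r>b*1.6)
    return im.max(2)>75
def fit(shots,name,p0,z0=0,pad=10,show=False):
    data=[]
    for s in shots:
        q=np.array([proj(s,x) for x in pts(name,p0,z0)]); lo=np.floor(q.min(0)-pad).astype(int); hi=np.ceil(q.max(0)+pad).astype(int)
        m=mask(s,name)[lo[1]:hi[1],lo[0]:hi[0]].astype(np.uint8)
        n,lab,st,_=cv2.connectedComponentsWithStats(m); 
        k=1+np.argmax(st[1:,4]); m=(lab==k).astype(np.uint8)
        cs=np.vstack(cv2.findContours(m,0,2)[0]); m=cv2.fillConvexPoly(np.zeros_like(m),cv2.convexHull(cs),1)
        data.append((s,lo,m.astype(float)))
    F=4
    def cost(v):
        p=np.array(p0)+np.array([v[0]/1000,v[1]/1000,v[2]/100]); e=0
        for s,lo,m in data:
            q=np.array([proj(s,x) for x in pts(name,p,z0)])-lo
            h=cv2.convexHull(((q+.5)*F-.5).astype(np.float32)).reshape(-1,2)
            r=np.zeros((m.shape[0]*F,m.shape[1]*F),np.uint8)
            cv2.fillConvexPoly(r,np.round(h*16).astype(np.int32),255,cv2.LINE_AA,4)
            r=cv2.resize(r,m.shape[::-1],interpolation=cv2.INTER_AREA)/255.
            e+=((r-m)**2).sum()/np.sqrt(m.sum())
        return e
    best=None
    for k in range(2):
        x=np.zeros(3) if best is None else best.x
        best=minimize(cost,x,method='Nelder-Mead',options=dict(initial_simplex=x+np.vstack([np.zeros(3),np.diag([5,5,6.])])))
    v=best.x; return np.array(p0)+[v[0]/1000,v[1]/1000,v[2]/100],best.fun
E
python3 - <<'E'
from fit import *
import pickle
d=pickle.load(open('d.pkl','rb'))
for n,p in [('tray',(.569,-.004,.0)),('driver',(.460,-.244,-2.4+np.pi/1)),('roll',(.470,.243,0)),('channel',(.555,-.402,.03)),('batten',(.514,.368,.0))]:
    for sh in (['top'],['side'],['top','side']):
        if n=='tray' or n!='tray':
            r=fit([d[k] for k in sh],n,p); print(n,sh,np.round(r[0],4),round(r[1],2))
E
```

```text
tray ['top'] [ 0.567  -0.0053 -0.0147] 3.29
tray ['side'] [ 0.5685 -0.0044 -0.0103] 2.4
tray ['top', 'side'] [ 0.5684 -0.0046 -0.018 ] 5.74
driver ['top'] [ 0.456  -0.2447  2.0781] 2.56
driver ['side'] [ 0.4569 -0.2401  2.147 ] 0.75
driver ['top', 'side'] [ 0.4569 -0.2411  2.1424] 4.07
roll ['top'] [0.4679 0.2399 0.0343] 1.87
roll ['side'] [0.468  0.2435 0.0791] 0.45
roll ['top', 'side'] [0.4679 0.2425 0.0202] 2.68
channel ['top'] [ 0.5529 -0.4042 -0.1089] 3.23
channel ['side'] [ 0.5563 -0.4017 -0.113 ] 0.17
channel ['top', 'side'] [ 0.5558 -0.4021 -0.1144] 5.08
batten ['top'] [ 0.5129  0.3665 -0.0794] 2.39
batten ['side'] [ 0.5272  0.3625 -0.1236] 16.15
batten ['top', 'side'] [ 0.5143  0.3669 -0.0848] 19.27
```

{"op": "jog_arm", "data": {
  "commands": [
    [100,1.25,2.25,0,0.12],
    [100,1.25,2.25,0,0.12],
    [100,1.25,2.25,0,0.12],
    [100,1.25,2.25,0,0.12],
    [100,1.25,2.25,0,0.12],
    [100,1.25,2.25,0,0.12],
    [100,1.25,2.25,0,0.12]
  ],
  "squeeze": 25
}}

```text
t: 1.58
tcp_pos: [0.3679, -0.4017, 0.2315]
tool_rot: [0.786, 0.618, 0.0, 0.004]
force: [0.6, -0.1, 1.5]
finger_gap: 1.003
```

{"op": "jog_arm", "data": {
  "commands": [
    [100,1.25,2.25,0,0.12],
    [100,1.25,2.25,0,0.12],
    [100,1.25,2.25,0,0.12],
    [100,1.25,2.25,0,0.12],
    [100,1.25,2.25,0,0.12],
    [100,1.25,2.25,0,0.12],
    [100,1.25,2.25,0,0.12],
    [100,0,0,0,0]
  ]
}}

```text
t: 2.25
tcp_pos: [0.4603, -0.2326, 0.2329]
tool_rot: [0.446, 0.895, 0.003, 0.004]
force: [-0.6, -0.4, -1.2]
finger_gap: 0.998
```

```bash
cat >> fit.py <<'E'
def state():
    st=manip.sense(); r=st['tool_rot']; return np.array([*st['tcp_pos'],2*np.arctan2(r[1],r[0])]),st
E
python3 - <<'E'
from fit import *
p,st=state(); print(np.round(p,4),st['finger_gap'])
a=snapshot('top');b=snapshot('side')
for n,p in [('tray',(.569,-.004,.0)),('driver',(.457,-.241,2.142)),('roll',(.468,.2425,0)),('batten',(.514,.367,-.08))]:
  for s,nm in ((a,'top'),(b,'side')):
    r=fit([s],n,p,pad=4); print(n,nm,np.round(r[0],4),round(r[1],2))
for nm,s in(('top',a),('side',b)):
  for k in ['tray','driver_c','roll_c','batten_c','seat_driver','seat_roll','seat_channel','seat_batten']:
    print(nm,k,[(np.round(r['centre'],4).tolist(),round(r['score'],2)) for r in models.pinpoint(s,k)[:2]])
save(b,'s1')
E
```

```text
[ 0.4603 -0.2326  0.2329  2.2159] 0.9982278595562256
tray top [ 0.5672 -0.0085 -0.0185] 3.34
tray side [ 0.5707 -0.0052 -0.0209] 4.17
driver top [ 0.4485 -0.3039  1.945 ] 6.45
driver side [ 0.4569 -0.2401  2.1445] 0.75
roll top [0.4677 0.2398 0.012 ] 1.87
roll side [ 0.5015  0.2454 -0.8331] 9.4
batten top [ 0.513   0.3666 -0.0798] 2.39
batten side [ 0.5808  0.3467 -0.365 ] 5.32
top tray [([0.5699, -0.0033, -0.0034], 0.84)]
top driver_c []
top roll_c [([0.4702, 0.238, 0.0161], 0.63), ([0.5679, -0.0032, -0.0007], 0.52)]
top batten_c [([0.5174, 0.3698, 0.009], 0.65)]
top seat_driver [([0.5714, -0.0565, 0.0228], 0.97), ([0.7786, 0.13, -0.0025], 0.42)]
top seat_roll [([0.5717, 0.0477, 0.019], 0.85), ([0.5662, -0.0517, 0.0485], 0.43)]
top seat_channel [([0.5686, -0.0522, 0.0493], 0.96)]
top seat_batten [([0.5723, -0.0065, 0.0706], 0.57), ([0.5662, -0.0019, -0.005], 0.21)]
side tray [([0.5679, -0.007, -0.0016], 0.76)]
side driver_c [([0.4624, -0.245, 0.0131], 0.89), ([0.5536, -0.2333, 0.0085], 0.52)]
side roll_c [([0.4702, 0.2444, 0.014], 0.64)]
side batten_c [([0.5143, 0.3657, 0.0131], 0.65)]
side seat_driver [([0.5666, -0.0561, 0.021], 0.68)]
side seat_roll [([0.5663, 0.0433, 0.0203], 0.71)]
side seat_channel [([0.5706, -0.0555, 0.0421], 0.8)]
side seat_batten [([0.5692, -0.0025, 0.0724], 0.8)]
```

{"op": "jog_arm", "data": {
  "commands": [
    [100,-0.1,-0.4,-3.5,-0.04],
    [100,-0.1,-0.4,-3.5,-0.03],
    [100,0,0,-3.5,0],
    [100,0,0,-3.5,0],
    [100,0,0,-3.0,0],
    [100,0,0,-1.5,0],
    [100,0,0,0,0]
  ]
}}

```text
t: 3.73
tcp_pos: [0.4615, -0.2478, 0.0452]
tool_rot: [0.482, 0.876, -0.0, 0.013]
force: [0.3, 0.4, -0.3]
finger_gap: 0.997
```

{"op": "jog_arm", "data": {
  "commands": [
    [100,-0.3,0.5,0,0],
    [100,0,0,0,0],
    [100,0,0,-1.5,0],
    [100,0,0,0,0]
  ]
}}

```text
t: 4.07
tcp_pos: [0.4598, -0.2431, 0.0324]
tool_rot: [0.482, 0.876, -0.001, 0.015]
force: [0.6, 0.7, -0.3]
finger_gap: 1.005
```

{"op": "jog_arm", "data": {
  "commands": [
    [100,-0.2,0.2,-1.3,0],
    [100,0,0,-1.3,0.01],
    [100,0,0,0,0],
    [100,0,0,0,0]
  ]
}}

```text
t: 4.4
tcp_pos: [0.4619, -0.2439, 0.0127]
tool_rot: [0.477, 0.879, -0.002, 0.022]
force: [-0.0, -0.2, -0.2]
finger_gap: 1.002
```

```bash
python3 -c "
from fit import *
p,st=state(); print(np.round(p,4),np.round(st['tool_rot'],4),st['force'],st['q'])"
```

```text
[ 0.4619 -0.2439  0.0127  2.1477] [ 0.4766  0.8788 -0.0018  0.0217] [-0.02087477 -0.20507853 -0.18648059] [-0.70302704  0.74786268  1.86939377  0.01157334  0.48117179 -1.29012124]
```

{"op": "jog_arm", "data": {
  "commands": [
    [100,-0.35,0.3,-0.6,0],
    [100,0,0,0,0]
  ]
}}

```text
t: 4.57
tcp_pos: [0.4596, -0.2417, 0.009]
tool_rot: [0.477, 0.879, -0.002, 0.024]
force: [-0.3, 0.5, -1.0]
finger_gap: 1.005
```

{"op": "jog_arm", "data": {
  "commands": [
    [30,0,0,0,0],
    [30,0,0,0,0],
    [30,0,0,0,0],
    [30,0,0,0,0],
    [30,0,0,0,0],
    [30,0,0,0,0]
  ]
}}

```text
t: 5.07
tcp_pos: [0.4604, -0.2423, 0.0113]
tool_rot: [0.477, 0.879, -0.003, 0.026]
force: [-0.2, -0.7, -0.9]
finger_gap: 0.416
```

```bash
python3 -c "
from fit import *
p,st=state(); print(np.round(p,4),np.round(st['tool_rot'],4),st['force'],st['q'],st['qd'])
b=snapshot('side');save(b,'s2')
cv2.imwrite('pics/s2c.png',cv2.resize(b['image'][200:420,200:420,::-1],(0,0),fx=2.5,fy=2.5))"
```

```text
[ 0.4604 -0.2423  0.0113  2.1477] [ 0.4766  0.8788 -0.0027  0.0258] [-0.19900173 -0.71282874 -0.93204498] [-0.70256192  0.7485654   1.88096731  0.01181714  0.46045437 -1.2899514 ] [ 0.00129177 -0.00031138 -0.00114955  0.00087906  0.0008074  -0.00101959]
```

View pics/s2c.png

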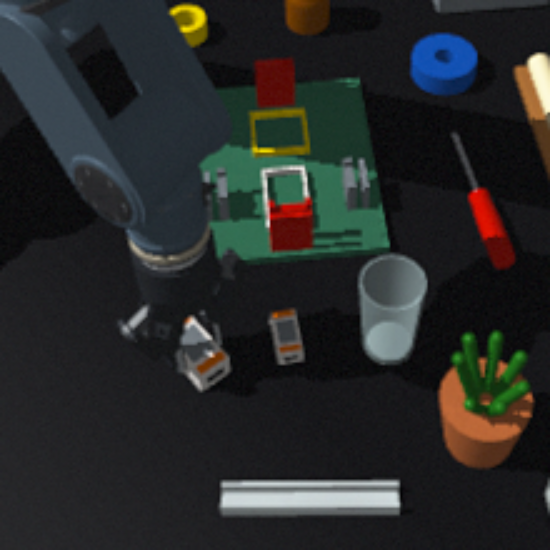

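{"op": "jog_arm", "data": {
  "commands": [
    [30,0,0,0.5,0],
    [30,0,0,1.5,0],
    [30,0,0,2.0,0],
    [30,0,0,2.0,0],
    [30,0,0,1.5,0],
    [30,0,0,0,0]
  ],
  "squeeze": 40
}}

```text
t: 5.62
tcp_pos: [0.4584, -0.2407, 0.0876]
tool_rot: [0.477, 0.879, -0.002, 0.022]
force: [0.1, 0.1, -0.8]
finger_gap: 0.406
```

{"op": "jog_arm", "data": {
  "commands": [
    [30,1.35,2.3,0,-0.07],
    [30,1.35,2.3,0,-0.07],
    [30,1.35,2.3,0,-0.07],
    [30,1.35,2.3,0,-0.07],
    [30,1.35,2.3,0,-0.07],
    [30,1.35,2.3,0,-0.07],
    [30,1.35,2.3,0,-0.07],
    [30,1.0,1.5,0,-0.05]
  ]
}}

```text
t: 6.28
tcp_pos: [0.5628, -0.0613, 0.0838]
tool_rot: [0.707, 0.707, -0.01, 0.019]
force: [-0.6, -0.7, -1.5]
finger_gap: 0.41
```

```bash
python3 -c "
from fit import *
p,st=state(); print(np.round(p,4),np.round(st['tool_rot'],4),st['force'],st['finger_gap'])
for n in('side','top'):
  b=snapshot(n)
  for k in ['driver_c','seat_driver']: print(n,k,[(np.round(r['centre'],4).tolist(),round(r['score'],2)) for r in models.pinpoint(b,k)[:3]])
"
```

```text
[ 0.5628 -0.0613  0.0838  1.5705] [ 0.707   0.7068 -0.0101  0.0192] [-0.63554312 -0.72766622 -1.4967268 ] 0.41021736012910626
side driver_c [([0.5688, -0.0605, 0.0822], 0.65), ([0.5523, -0.2345, 0.0099], 0.49)]
side seat_driver [([0.5705, -0.0529, 0.0182], 0.72)]
top driver_c [([0.5527, -0.2308, 0.008], 0.42)]
top seat_driver [([0.5562, -0.4017, 0.0108], 0.47), ([0.7215, -0.3593, -0.0017], 0.3)]
```

{"op": "jog_arm", "data": {
  "commands": [
    [30,0.6,0.3,-1.0,-0.015],
    [30,0,0,-1.0,0],
    [30,0,0,-1.0,0],
    [30,0,0,-1.0,0],
    [30,0,0,0,0]
  ]
}}

```text
t: 7.0
tcp_pos: [0.5662, -0.0649, 0.0397]
tool_rot: [0.714, 0.7, -0.011, 0.019]
force: [0.1, 0.4, -2.3]
finger_gap: 0.414
```

```bash
python3 -c "
from fit import *
p,st=state(); print(np.round(p,4),np.round(st['tool_rot'],4),st['force'],st['finger_gap'])
b=snapshot('side')
for k in ['driver_c','seat_driver']: print(k,[(np.round(r['centre'],4).tolist(),round(r['score'],2)) for r in models.pinpoint(b,k)[:3]])
save(b,'s3')
c=cv2.resize(b['image'][215:325,255:375,::-1],(0,0),fx=5,fy=5,interpolation=cv2.INTER_CUBIC)
cv2.imwrite('pics/s3c.png',np.clip(c*1.5,0,255).astype(np.uint8))"
```

```text
[ 0.5662 -0.0649  0.0397  1.5502] [ 0.7142  0.6996 -0.0111  0.0186] [ 0.10760439  0.40650124 -2.27790746] 0.4137902573861546
driver_c [([0.5514, -0.2296, 0.0097], 0.75), ([0.5694, -0.0657, 0.0405], 0.66), ([0.6251, 0.2455, -0.0038], 0.5)]
seat_driver []
```

View pics/s3c.png

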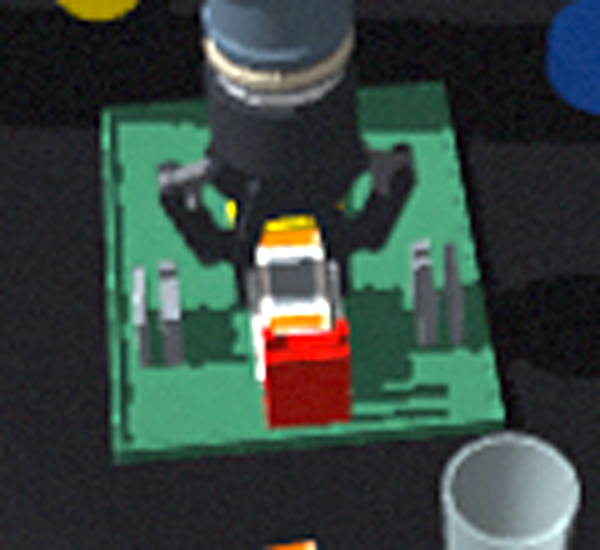

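```bash
python3 -c "
from fit import *
b=snapshot('side')
u=lambda x,y,z:np.round(unproj(b,(x/5+255-.4,y/5+215-.4),z),4)
print('far edge',u(290,231,.0564),'L',u(259,290,.0564),'R',u(327,290,.0564))
print('red saddle top near edge L,R',u(265,338,.067),u(348,338,.067), proj(b,(.5672,-.107,.067)))
t=(.569,-.005,-.016);c,s=np.cos(t[2]),np.sin(t[2])
for q in [(-.0225,-.107,.067),(.0225,-.107,.067),(-.104,-.129,.012),(.104,-.129,.012),(-.104,.129,.012),(.104,.129,.012),(-.075,-.07,.038)]:
  w=(t[0]+c*q[0]-s*q[1],t[1]+s*q[0]+c*q[1],q[2]); print(q,np.round((proj(b,w)-[255,215]+.4)*5))
print(fit([b],'tray',(.569,-.005,-.016),pad=3))
"
```

```text
far edge [ 0.5678 -0.0271  0.0564] L [ 0.5473 -0.0675  0.0564] R [ 0.5836 -0.0717  0.0564]
red saddle top near edge L,R [ 0.5472 -0.1094  0.067 ] [ 0.5902 -0.1144  0.067 ] [315.13675716 280.78669241]
(-0.0225, -0.107, 0.067) [261. 342.]
(0.0225, -0.107, 0.067) [347. 335.]
(-0.104, -0.129, 0.012) [113. 452.]
(0.104, -0.129, 0.012) [503. 420.]
(-0.104, 0.129, 0.012) [102. 107.]
(0.104, 0.129, 0.012) [443.  83.]
(-0.075, -0.07, 0.038) [160. 330.]
(array([ 0.56868946, -0.00422459, -0.01223108]), np.float64(2.185407195955354))
```

{"op": "jog_arm", "data": {
  "commands": [
    [30,0.2,0.7,0,0],
    [30,0,0,0,0]
  ]
}}

```text
t: 7.37
tcp_pos: [0.5709, -0.0578, 0.0432]
tool_rot: [0.714, 0.699, -0.009, 0.021]
force: [-0.5, 1.0, -0.3]
finger_gap: 0.411
```

{"op": "jog_arm", "data": {
  "commands": [
    [30,-0.2,0,-0.6,0],
    [30,0,0,-0.6,0],
    [30,0,0,0,0]
  ]
}}

```text
t: 7.62
tcp_pos: [0.57, -0.0571, 0.0318]
tool_rot: [0.714, 0.7, -0.009, 0.023]
force: [0.1, -0.4, -0.6]
finger_gap: 0.41
```

{"op": "jog_arm", "data": {
  "commands": [
    [30,-0.2,-0.1,0,0],
    [30,0,0,-0.3,0],
    [30,0,0,0,0]
  ]
}}

```text
t: 7.87
tcp_pos: [0.5673, -0.058, 0.028]
tool_rot: [0.714, 0.7, -0.009, 0.023]
force: [-1.0, -1.3, -1.2]
finger_gap: 0.411
```

{"op": "jog_arm", "data": {
  "commands": [
    [30,0.1,0,-0.3,0],
    [30,0,0,-0.2,0],
    [30,0,0,0,0]
  ]
}}

```text
t: 8.12
tcp_pos: [0.5684, -0.0583, 0.0225]
tool_rot: [0.714, 0.7, -0.009, 0.023]
force: [-0.7, -0.4, -1.7]
finger_gap: 0.412
```

{"op": "jog_arm", "data": {
  "commands": [
    [30,0,0,-0.2,0],
    [30,0,0,-0.2,0],
    [30,0,0,0,0]
  ]
}}

```text
t: 8.37
tcp_pos: [0.5686, -0.0583, 0.018]
tool_rot: [0.714, 0.7, -0.009, 0.023]
force: [0.5, -0.3, -1.1]
finger_gap: 0.408
```

{"op": "jog_arm", "data": {
  "commands": [
    [30,0,0,-0.1,0],
    [30,0,0,0,0]
  ]
}}

```text
t: 8.53
tcp_pos: [0.5689, -0.0583, 0.0176]
tool_rot: [0.714, 0.7, -0.009, 0.023]
force: [-0.1, 0.0, -0.9]
finger_gap: 0.41
```

{"op": "jog_arm", "data": {
  "commands": [
    [30,0,0,-0.15,0],
    [30,0,0,0,0]
  ]
}}

```text
t: 8.7
tcp_pos: [0.5692, -0.0583, 0.0179]
tool_rot: [0.714, 0.7, -0.008, 0.024]
force: [-0.4, -0.2, -1.6]
finger_gap: 0.408
```

{"op": "jog_arm", "data": {
  "commands": [
    [50,0,0,0,0],
    [70,0,0,0,0],
    [70,0,0,0,0],
    [70,0,0,0,0]
  ]
}}

```text
t: 9.03
tcp_pos: [0.5701, -0.0586, 0.0183]
tool_rot: [0.714, 0.7, -0.008, 0.025]
force: [-0.6, -0.3, 0.9]
finger_gap: 0.7
```

{"op": "jog_arm", "data": {
  "commands": [
    [70,0,0,1.0,0],
    [70,0,0,2.5,0],
    [70,0,0,3.5,0],
    [70,0,0,3.0,0],
    [70,0,0,2.0,0],
    [70,0,0,0,0]
  ]
}}

```text
t: 9.53
tcp_pos: [0.5675, -0.0581, 0.143]
tool_rot: [0.714, 0.7, -0.009, 0.022]
force: [0.4, 0.3, -0.2]
finger_gap: 0.699
```

```bash
python3 -c "
from fit import *
p,st=state(); print(np.round(p,4),np.round(st['tool_rot'],4),st['force'],st['finger_gap'],st['t'])
b=snapshot('side')
for k in ['driver_c','roll_c','batten_c']: print(k,[(np.round(r['centre'],4).tolist(),round(r['score'],2)) for r in models.pinpoint(b,k)[:3]])
save(b,'s4')"
```

```text
[ 0.5675 -0.0581  0.143   1.5515] [ 0.7137  0.7001 -0.0093  0.0218] [ 0.41470895  0.26131643 -0.17232859] 0.6993515837803589 9.5333
driver_c [([0.5531, -0.2335, 0.0082], 0.69), ([0.5721, -0.0568, 0.0196], 0.47)]
roll_c [([0.4697, 0.2437, 0.0138], 0.71), ([0.651, -0.2471, 0.0018], 0.57)]
batten_c [([0.5162, 0.3617, 0.0137], 0.63)]
```

{"op": "jog_arm", "data": {
  "commands": [
    [90,-1.2,3.6,0,0],
    [90,-1.2,3.6,0,0],
    [90,-1.2,3.6,0,0],
    [90,-1.2,3.6,0,0],
    [90,-1.2,3.6,0,0],
    [90,-1.2,3.6,0,0],
    [90,-1.2,3.6,0,0],
    [90,-1.2,3.6,0,0]
  ]
}}

```text
t: 10.4
tcp_pos: [0.4597, 0.2314, 0.1243]
tool_rot: [0.72, 0.694, -0.021, 0.011]
force: [-0.0, 0.9, -0.2]
finger_gap: 0.899
```

{"op": "jog_arm", "data": {
  "commands": [
    [90,0,0,-2.0,0],
    [90,0,0,-3.0,0],
    [90,0,0,-2.0,0],
    [90,0,0,-1.0,0],
    [90,0,0,0,0]
  ]
}}

```text
t: 10.82
tcp_pos: [0.4497, 0.24, 0.0348]
tool_rot: [0.714, 0.699, -0.026, 0.008]
force: [-1.8, -0.6, 0.2]
finger_gap: 0.895
```

{"op": "jog_arm", "data": {
  "commands": [
    [90,1.0,0.1,0,0],
    [90,0.8,0.1,0,0],
    [90,0,0,0,0]
  ]
}}

```text
t: 11.07
tcp_pos: [0.4669, 0.2414, 0.0322]
tool_rot: [0.714, 0.699, -0.029, 0.006]
force: [0.6, 0.5, 0.1]
finger_gap: 0.896
```

{"op": "jog_arm", "data": {
  "commands": [
    [90,0,0,-0.8,0],
    [90,0,0,-0.8,0],
    [90,0,0,-0.4,0],
    [90,0,0,0,0]
  ]
}}

```text
t: 11.4
tcp_pos: [0.4705, 0.2413, 0.0125]
tool_rot: [0.715, 0.699, -0.027, 0.007]
force: [0.5, 0.3, -0.3]
finger_gap: 0.898
```

{"op": "jog_arm", "data": {
  "commands": [
    [90,-0.1,0.1,-0.2,0],
    [45,0,0,0,0],
    [45,0,0,0,0],
    [45,0,0,0,0],
    [45,0,0,0,0],
    [45,0,0,0,0]
  ],
  "squeeze": 30
}}

```text
t: 11.9
tcp_pos: [0.4688, 0.2423, 0.0111]
tool_rot: [0.715, 0.699, -0.027, 0.007]
force: [-0.5, -0.8, -0.8]
finger_gap: 0.598
```

{"op": "jog_arm", "data": {
  "commands": [
    [45,0,0,0.5,0],
    [45,0,0,1.5,0],
    [45,0,0,2.0,0],
    [45,0,0,2.0,0],
    [45,0,0,2.0,0],
    [45,0,0,0,0]
  ]
}}

```text
t: 12.4
tcp_pos: [0.4665, 0.2418, 0.0937]
tool_rot: [0.715, 0.699, -0.029, 0.006]
force: [0.5, 0.1, -0.6]
finger_gap: 0.6
```

```bash
python3 -c "
from fit import *
p,st=state(); print(np.round(p,4),np.round(st['tool_rot'],4),st['force'],st['finger_gap'],st['t'])
b=snapshot('side')
for k in ['roll_c','batten_c']: print(k,[(np.round(r['centre'],4).tolist(),round(r['score'],2)) for r in models.pinpoint(b,k)[:3]])
save(b,'s5')"
```

```text
[0.4665 0.2418 0.0937 1.5484] [ 0.7147  0.6988 -0.0288  0.0061] [ 0.5312299   0.0936874  -0.59101805] 0.6001829711300755 12.4
roll_c [([0.4646, 0.2455, 0.098], 0.6)]
batten_c [([0.5184, 0.3653, 0.0115], 0.63)]
```

{"op": "jog_arm", "data": {
  "commands": [
    [45,1.4,-2.7,0,0],
    [45,1.4,-2.7,0,0],
    [45,1.4,-2.7,0,0],
    [45,1.4,-2.7,0,0],
    [45,1.4,-2.7,0,0],
    [45,1.4,-2.7,0,0],
    [45,1.4,-2.7,0,0],
    [45,0,0,0,0]
  ]
}}

```text
t: 13.22
tcp_pos: [0.5578, 0.0449, 0.08]
tool_rot: [0.712, 0.701, -0.039, -0.001]
force: [0.4, -0.7, -0.1]
finger_gap: 0.596
```

{"op": "jog_arm", "data": {
  "commands": [
    [45,0.6,0,-1.0,0],
    [45,0.6,0,-1.0,0],
    [45,0.1,0,-1.0,0],
    [45,0,0,0,0]
  ]
}}

```text
t: 13.55
tcp_pos: [0.5688, 0.0428, 0.0435]
tool_rot: [0.713, 0.699, -0.041, -0.005]
force: [-0.9, -1.1, -1.1]
finger_gap: 0.597
```

```bash
python3 -c "
from fit import *
p,st=state(); print(np.round(p,4),np.round(st['tool_rot'],4),st['force'],st['finger_gap'],st['t'])
b=snapshot('side')
for k in ['roll_c','seat_roll','driver_c']: print(k,[(np.round(r['centre'],4).tolist(),round(r['score'],2)) for r in models.pinpoint(b,k)[:3]])
save(b,'s6')
c=cv2.resize(b['image'][205:325,255:375,::-1],(0,0),fx=5,fy=5,interpolation=cv2.INTER_CUBIC)
cv2.imwrite('pics/s6c.png',np.clip(c*1.5,0,255).astype(np.uint8))"
```

```text
[0.5688 0.0428 0.0435 1.551 ] [ 0.7134  0.6995 -0.0413 -0.0049] [-0.85101892 -1.11212635 -1.06558976] 0.5972407550245812 13.55
roll_c [([0.5689, 0.0423, 0.0458], 0.76)]
seat_roll [([0.5669, 0.0467, 0.0185], 0.79), ([0.5553, -0.4025, 0.0105], 0.37)]
driver_c [([0.5551, -0.2304, 0.0082], 0.63), ([0.5721, -0.0565, 0.0183], 0.55)]
```

View pics/s6c.png

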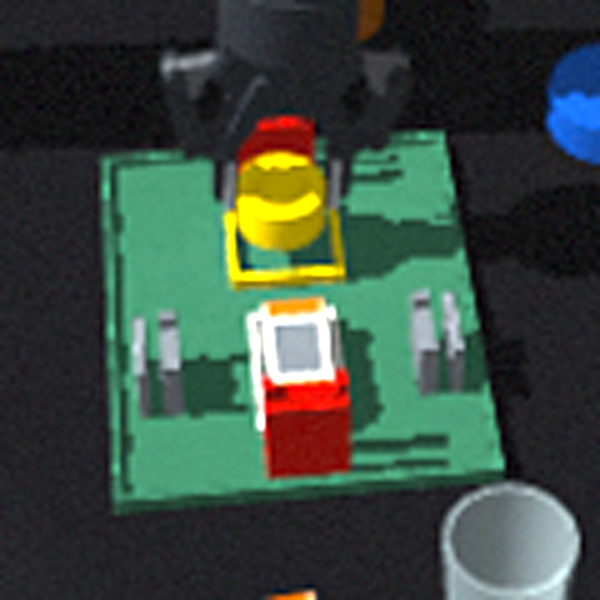

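```bash
python3 -c "
from fit import *
b=snapshot('side')
P=lambda q:np.round((proj(b,q)-[255,205]+.4)*5,1)
for z0 in(.0305,.0325):
  q=np.array([P(x) for x in pts('roll',(.5688,.0443,0),z0)]); print(z0,q.min(0),q.max(0))
t=(.569,-.005,-.016);c,s=np.cos(t[2]),np.sin(t[2])
for q in [(-.0325,.0175,.016),(.0325,.0175,.016),(-.0325,.0825,.016),(.0325,.0825,.016),(-.0245,-.0915,.016),(-.0245,-.0085,.016),(-.018,-.015,.034),(.018,-.015,.034)]:
  print(q,P((t[0]+c*q[0]-s*q[1],t[1]+s*q[0]+c*q[1],q[2])))
"
```

```text
0.0305 [234.4 153.3] [326.  252.3]
0.0325 [234.3 150.8] [326. 250.]
(-0.0325, 0.0175, 0.016) [231.2 280.8]
(0.0325, 0.0175, 0.016) [344.1 272.3]
(-0.0325, 0.0825, 0.016) [224.6 199.3]
(0.0325, 0.0825, 0.016) [333.8 191.4]
(-0.0245, -0.0915, 0.016) [258.1 429.4]
(-0.0245, -0.0085, 0.016) [248.1 313.9]
(-0.018, -0.015, 0.034) [259.3 300.6]
(0.018, -0.015, 0.034) [323.5 295.7]
```

{"op": "jog_arm", "data": {
  "commands": [
    [45,0.1,0.1,-0.5,0],
    [45,0,0,-0.5,0],
    [45,0,0,0,0]
  ]
}}

```text
t: 14.05
tcp_pos: [0.5721, 0.0449, 0.0377]
tool_rot: [0.713, 0.7, -0.039, -0.002]
force: [-0.5, 0.6, -0.5]
finger_gap: 0.599
```

{"op": "jog_arm", "data": {
  "commands": [
    [45,-0.25,-0.1,-0.4,0],
    [45,0,0,-0.4,0],
    [45,0,0,0,0]
  ]
}}

```text
t: 14.3
tcp_pos: [0.5694, 0.0441, 0.0293]
tool_rot: [0.713, 0.701, -0.038, -0.001]
force: [0.7, -0.3, -0.8]
finger_gap: 0.597
```

{"op": "jog_arm", "data": {
  "commands": [
    [45,0,-0.05,-0.3,0],
    [45,0,0,-0.3,0],
    [45,0,0,0,0]
  ]
}}

```text
t: 14.55
tcp_pos: [0.5692, 0.0436, 0.0225]
tool_rot: [0.713, 0.7, -0.038, -0.002]
force: [0.8, 1.0, 0.2]
finger_gap: 0.598
```

{"op": "jog_arm", "data": {
  "commands": [
    [45,0,0,-0.2,0],
    [45,0,0,-0.2,0],
    [45,0,0,0,0]
  ]
}}

```text
t: 14.8
tcp_pos: [0.5694, 0.0436, 0.018]
tool_rot: [0.713, 0.7, -0.038, -0.002]
force: [-0.4, 0.4, -1.3]
finger_gap: 0.601
```

{"op": "jog_arm", "data": {
  "commands": [
    [45,0,0,-0.1,0],
    [45,0,0,-0.1,0],
    [45,0,0,0,0]
  ]
}}

```text
t: 15.05
tcp_pos: [0.5696, 0.0436, 0.0176]
tool_rot: [0.713, 0.7, -0.038, -0.001]
force: [-0.3, 0.3, -1.4]
finger_gap: 0.597
```

{"op": "jog_arm", "data": {
  "commands": [
    [70,0,0,0,0],
    [80,0,0,0,0],
    [80,0,0,0,0]
  ]
}}

```text
t: 15.3
tcp_pos: [0.5702, 0.0434, 0.0181]
tool_rot: [0.713, 0.7, -0.038, -0.001]
force: [-0.6, -0.3, 0.1]
finger_gap: 0.796
```

{"op": "jog_arm", "data": {
  "commands": [
    [80,0,0,1.0,0],
    [80,0,0,2.5,0],
    [80,0,0,3.5,0],
    [80,0,0,3.5,0],
    [80,0,0,3.0,0],
    [80,0,0,0,0]
  ]
}}

```text
t: 15.8
tcp_pos: [0.5672, 0.0432, 0.1581]
tool_rot: [0.713, 0.7, -0.04, -0.003]
force: [-0.5, 0.1, 0.7]
finger_gap: 0.802
```

```bash
python3 -c "
from fit import *
p,st=state(); print(np.round(p,4),np.round(st['tool_rot'],4),st['force'],st['finger_gap'],st['t'])
b=snapshot('side')
for k in ['roll_c','driver_c']: print(k,[(np.round(r['centre'],4).tolist(),round(r['score'],2)) for r in models.pinpoint(b,k)[:3]])
save(b,'s7')
print('ch',fit([b],'channel',(.5563,-.4017,-.113)))
c=cv2.resize(b['image'][205:325,255:375,::-1],(0,0),fx=5,fy=5,interpolation=cv2.INTER_CUBIC)
cv2.imwrite('pics/s7c.png',np.clip(c*1.5,0,255).astype(np.uint8))
P=lambda q:np.round((proj(b,q)-[255,205]+.4)*5,1)
q=np.array([P(x) for x in pts('roll',(.5698,.045,0),.006)]); print(q.min(0),q.max(0))"
```

```text
[0.5672 0.0432 0.1581 1.5534] [ 0.7127  0.7004 -0.0401 -0.0032] [-0.53233538  0.10866593  0.70322724] 0.8022363629043437 15.8
roll_c [([0.5692, 0.0451, 0.0208], 0.65)]
driver_c [([0.5754, -0.0588, 0.0175], 0.75), ([0.553, -0.2316, 0.0112], 0.6)]
ch (array([ 0.55623997, -0.40172325, -0.11390003]), np.float64(0.1693956046569725))
[237.8 181.9] [328.1 279.9]
```

View pics/s7c.png

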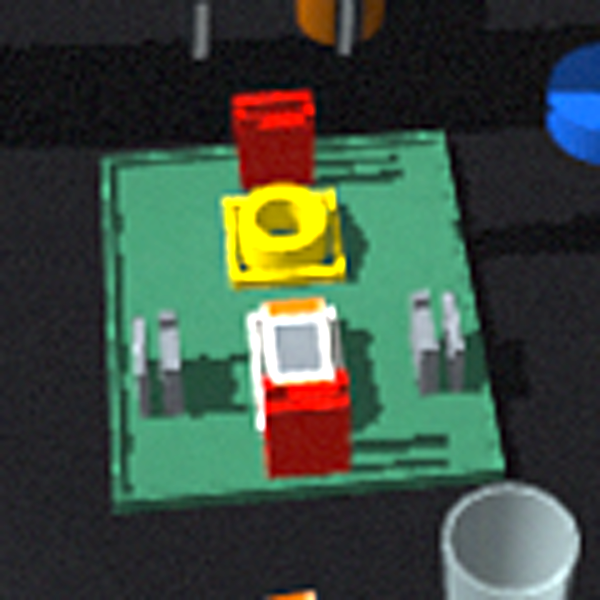

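{"op": "jog_arm", "data": {
  "commands": [
    [60,-0.05,-3.2,0,-0.12],
    [60,-0.05,-3.2,0,-0.12],
    [60,-0.05,-3.2,0,-0.12],
    [60,-0.05,-3.2,0,-0.12],
    [60,-0.05,-3.2,0,-0.12],
    [60,-0.05,-3.2,0,-0.12],
    [60,-0.05,-3.2,0,-0.12]
  ]
}}

```text
t: 16.53
tcp_pos: [0.5497, -0.1774, 0.14]
tool_rot: [0.939, 0.338, -0.042, -0.037]
force: [0.0, -0.2, 0.4]
finger_gap: 0.6
```

{"op": "jog_arm", "data": {
  "commands": [
    [60,-0.05,-3.0,0,-0.12],
    [60,-0.05,-3.0,0,-0.12],
    [60,-0.05,-3.0,0,-0.12],
    [60,-0.05,-3.0,0,-0.12],
    [60,-0.05,-3.0,0,-0.12],
    [60,-0.05,-3.0,0,-0.12],
    [60,-0.05,-2.0,0,-0.1],
    [60,0,0,0,0]
  ]
}}

```text
t: 17.2
tcp_pos: [0.5342, -0.3893, 0.1204]
tool_rot: [0.994, -0.087, -0.032, -0.064]
force: [0.4, -0.0, 0.3]
finger_gap: 0.602
```

```bash
cat > st.py <<'E'
from fit import *
p,st=state(); x,y,z,w=st['tool_rot']
print('pos+yaw',np.round(p,4),'tilt',np.round([2*(x*z+y*w),2*(y*z-x*w)],3),np.round(st['force'],1),round(st['finger_gap'],3),round(st['t'],2))
E
python3 st.py
```

```text
pos+yaw [ 0.5342 -0.3893  0.1204 -0.1748] tilt [-0.053  0.132] [ 0.4 -0.   0.3] 0.602 17.2
```

{"op": "jog_arm", "data": {
  "commands": [
    [60,0,0,2,0],
    [60,0,0,2,0],
    [60,0,0,2,0],
    [60,0,0,0,0]
  ]
}}

```text
t: 17.53
tcp_pos: [0.528, -0.3855, 0.1702]
tool_rot: [0.993, -0.087, -0.041, -0.072]
force: [0.4, -0.6, 0.6]
finger_gap: 0.598
```

{"op": "jog_arm", "data": {
  "commands": [
    [60,0,0,-2,0],
    [60,0,0,-2,0],
    [60,0,0,-2,0],
    [60,0,0,0,0]
  ]
}}

```text
t: 17.87
tcp_pos: [0.5264, -0.3802, 0.1037]
tool_rot: [0.993, -0.084, -0.044, -0.075]
force: [-0.3, 0.5, -0.7]
finger_gap: 0.603
```

{"op": "jog_arm", "data": {
  "commands": [
    [60,0,0,0,0.12],
    [60,0,0,0,0.12],
    [60,0,0,0,0.12],
    [60,0,0,0,0]
  ]
}}

```text
t: 18.2
tcp_pos: [0.5228, -0.3741, 0.0971]
tool_rot: [0.99, 0.104, -0.063, -0.072]
force: [0.8, 0.7, -0.3]
finger_gap: 0.602
```

{"op": "jog_arm", "data": {
  "commands": [
    [60,0,0,0,-0.12],
    [60,0,0,0,-0.12],
    [60,0,0,0,-0.06],
    [60,0,0,0,0]
  ]
}}

```text
t: 18.53
tcp_pos: [0.5224, -0.3698, 0.095]
tool_rot: [0.994, -0.056, -0.053, -0.084]
force: [0.6, 0.0, -0.4]
finger_gap: 0.6
```

{"op": "jog_arm", "data": {
  "commands": [
    [60,1.8,0,0,0],
    [60,1.8,0,0,0],
    [60,1.8,0,0,0],
    [60,0,0,0,0]
  ]
}}

```text
t: 18.87
tcp_pos: [0.5759, -0.3682, 0.0945]
tool_rot: [0.993, -0.057, -0.055, -0.086]
force: [0.2, -0.1, 0.6]
finger_gap: 0.602
```

{"op": "jog_arm", "data": {
  "commands": [
    [60,-1.8,0,0,0],
    [60,-1.8,0,0,0],
    [60,0,0,0,0]
  ]
}}

```text
t: 19.12
tcp_pos: [0.5392, -0.3663, 0.0934]
tool_rot: [0.993, -0.055, -0.056, -0.086]
force: [-0.4, 0.7, -0.6]
finger_gap: 0.603
```

```bash
cat >> st.py <<'E'
print('q',np.round(st['q'],4).tolist(),'sum',round(float(st['q'][1]+st['q'][2]+st['q'][4]),4),'tau',np.round(st['tau'],1).tolist(), 'tq',np.round(st['ft_torque'],2).tolist())
E
python3 st.py
```

```text
pos+yaw [ 0.5392 -0.3663  0.0934 -0.1112] tilt [-0.102  0.177] [-0.4  0.7 -0.6] 0.603 19.12
q [-0.7916, 0.8, 1.3137, 0.0547, 1.2278, 0.8667] sum 3.3415 tau [0.3, -53.1, -15.3, 0.2, 0.5, -0.1] tq [-0.05, -0.03, 0.06]
```

{"op": "jog_arm", "data": {
  "commands": [
    [60,0,0,0,0],
    [60,0,0,0,0],
    [60,0,0,0,0],
    [60,0,0,0,0]
  ]
}}

```text
t: 19.45
tcp_pos: [0.5391, -0.366, 0.0936]
tool_rot: [0.993, -0.056, -0.056, -0.086]
force: [-0.0, -0.7, 0.9]
finger_gap: 0.594
```

```bash
python3 st.py
```

```text
pos+yaw [ 0.5391 -0.366   0.0936 -0.1124] tilt [-0.102  0.178] [-0.  -0.7  0.9] 0.594 19.45
q [-0.7918, 0.7996, 1.3142, 0.0554, 1.2283, 0.8675] sum 3.342 tau [-0.1, -52.4, -14.7, 0.1, 0.7, -0.0] tq [-0.08, 0.01, 0.05]
```

{"op": "jog_arm", "data": {
  "commands": [
    [60,0,0,2,0],
    [60,0,0,2,0],
    [60,0,0,2,0],
    [60,0,0,2,0],
    [60,0,0,2,0],
    [60,0,0,2,0],
    [60,0,0,2,0],
    [60,0,0,0,0]
  ]
}}

```text
t: 20.12
tcp_pos: [0.5412, -0.3643, 0.2374]
tool_rot: [0.993, -0.055, -0.057, -0.087]
force: [0.4, -0.3, 0.4]
finger_gap: 0.604
```

```bash
python3 st.py
```

```text
pos+yaw [ 0.5412 -0.3643  0.2374 -0.1098] tilt [-0.104  0.18 ] [ 0.4 -0.3  0.4] 0.604 20.12
q [-0.7881, 0.6452, 1.2011, 0.0534, 1.4976, 0.8832] sum 3.3439 tau [-0.2, -46.7, -16.6, 0.1, 1.0, 0.0] tq [-0.1, -0.08, 0.02]
```

{"op": "jog_arm", "data": {
  "commands": [
    [60,0,0,-4,0],
    [60,0,0,-4,0],
    [60,0,0,-4,0],
    [60,0,0,0,0]
  ]
}}

```text
t: 20.45
tcp_pos: [0.5452, -0.3665, 0.1187]
tool_rot: [0.994, -0.054, -0.051, -0.082]
force: [-1.7, 1.5, -1.8]
finger_gap: 0.607
```

```bash
python3 st.py
```

```text
pos+yaw [ 0.5452 -0.3665  0.1187 -0.1079] tilt [-0.092  0.168] [-1.7  1.5 -1.8] 0.607 20.45
q [-0.7863, 0.7689, 1.2981, 0.0563, 1.2599, 0.8703] sum 3.3269 tau [-0.2, -59.5, -20.1, 0.2, -0.2, -0.0] tq [-0.07, 0.01, -0.04]
```

{"op": "jog_arm", "data": {
  "commands": [
    [60,-2.5,1.7,0,0],
    [60,-2.5,1.7,0,0],
    [60,-2.5,1.7,0,0],
    [60,0,0,0,0]
  ]
}}

```text
t: 20.78
tcp_pos: [0.4678, -0.3123, 0.1163]
tool_rot: [0.994, -0.053, -0.053, -0.084]
force: [-0.6, 1.2, -0.0]
finger_gap: 0.598
```

```bash
python3 st.py
```

```text
pos+yaw [ 0.4678 -0.3123  0.1163 -0.1066] tilt [-0.097  0.173] [-0.6  1.2 -0. ] 0.598 20.78
q [-0.8136, 0.6674, 1.5578, 0.0544, 1.1105, 0.8348] sum 3.3357 tau [-1.0, -47.1, -14.2, 0.0, 0.3, -0.1] tq [-0.1, 0.01, 0.04]
```

{"op": "jog_arm", "data": {
  "commands": [
    [60,2.5,-1.7,0,0],
    [60,2.5,-1.7,0,0],
    [60,2.5,-1.7,0,0],
    [60,0,0,0,0]
  ]
}}

```text
t: 21.12
tcp_pos: [0.5433, -0.3623, 0.1221]
tool_rot: [0.993, -0.053, -0.054, -0.085]
force: [0.5, -0.3, 0.6]
finger_gap: 0.599
```

```bash
python3 st.py
```

```text
pos+yaw [ 0.5433 -0.3623  0.1221 -0.1073] tilt [-0.098  0.175] [ 0.5 -0.3  0.6] 0.599 21.12
q [-0.7843, 0.7642, 1.3, 0.0575, 1.2725, 0.8715] sum 3.3366 tau [0.6, -50.3, -14.4, 0.2, 0.9, 0.0] tq [-0.13, -0.07, -0.01]
```

{"op": "jog_arm", "data": {
  "commands": [
    [60,0,0,0,0.12],
    [60,0,0,0,0.12],
    [60,0,0,0,0.12],
    [60,0,0,0,0.12],
    [60,0,0,0,0.12],
    [60,0,0,0,0.12],
    [60,0,0,0,0.12],
    [60,0,0,0,0.12]
  ]
}}

```text
t: 21.78
tcp_pos: [0.5487, -0.3673, 0.1317]
tool_rot: [0.899, 0.428, -0.084, -0.046]
force: [-0.2, 0.5, 0.4]
finger_gap: 0.598
```

```bash
python3 st.py
```

```text
pos+yaw [ 0.5487 -0.3673  0.1317  0.8898] tilt [-0.19  0.01] [-0.2  0.5  0.4] 0.598 21.78
q [-0.7064, 0.7558, 1.2853, -0.1219, 1.2559, 0.0214] sum 3.2969 tau [-0.4, -51.8, -16.3, -0.2, 0.7, 0.9] tq [-0.01, -0.1, -0.01]
```

{"op": "jog_arm", "data": {
  "commands": [
    [60,0,0,0,0.12],
    [60,0,0,0,0.12],
    [60,0,0,0,0.12],
    [60,0,0,0,0.12],
    [60,0,0,0,0.12],
    [60,0,0,0,0.12],
    [60,0,0,0,0.12],
    [60,0,0,0,0.12]
  ]
}}

```text
t: 22.45
tcp_pos: [0.5531, -0.3674, 0.1419]
tool_rot: [0.583, 0.807, -0.095, 0.004]
force: [-0.2, 0.1, 0.4]
finger_gap: 0.599
```

```bash
python3 st.py
```

```text
pos+yaw [ 0.5531 -0.3674  0.1419  1.8891] tilt [-0.104 -0.157] [-0.2  0.1  0.4] 0.599 22.45
q [-0.6696, 0.6903, 1.4026, -0.2193, 1.0431, -0.8777] sum 3.1361 tau [0.1, -48.8, -16.2, -0.5, 0.3, 1.0] tq [0.1, -0.07, 0.03]
```

{"op": "jog_arm", "data": {
  "commands": [
    [60,0,0,0,0.12],
    [60,0,0,0,0.12],
    [60,0,0,0,0.12],
    [60,0,0,0,0.12],
    [60,0,0,0,0.12],
    [60,0,0,0,0.12],
    [60,0,0,0,0.12],
    [60,0,0,0,0.12]
  ]
}}

```text
t: 23.12
tcp_pos: [0.5564, -0.3663, 0.1527]
tool_rot: [0.125, 0.987, -0.082, 0.053]
force: [0.4, -0.1, 0.1]
finger_gap: 0.603
```

```bash
python3 st.py
```

```text
pos+yaw [ 0.5564 -0.3663  0.1527  2.8887] tilt [ 0.083 -0.176] [ 0.4 -0.1  0.1] 0.603 23.12
q [-0.7142, 0.6195, 1.528, -0.1079, 0.8174, -1.9652] sum 2.9649 tau [0.6, -45.7, -15.7, -0.5, -0.5, 1.2] tq [0.08, 0.01, -0.0]
```

{"op": "jog_arm", "data": {
  "commands": [
    [60,0,0,4,0.12],
    [60,0,0,4,0],
    [60,0,0,4,0],
    [60,0,0,0,0]
  ]
}}

```text
t: 23.45
tcp_pos: [0.5534, -0.3643, 0.2772]
tool_rot: [0.062, 0.994, -0.076, 0.055]
force: [1.7, -0.9, 1.6]
finger_gap: 0.599
```

```bash
python3 st.py
```

```text
pos+yaw [ 0.5534 -0.3643  0.2772  3.0175] tilt [ 0.099 -0.158] [ 1.7 -0.9  1.6] 0.599 23.45
q [-0.7267, 0.4686, 1.4181, -0.0597, 1.0752, -2.1497] sum 2.9618 tau [0.0, -38.9, -15.9, -0.1, 0.3, -0.1] tq [0.07, -0.01, -0.01]
```

{"op": "jog_arm", "data": {
  "commands": [
    [60,0,0,-2,0],
    [60,0,0,-2,0],
    [60,0,0,-2,0],
    [60,0,0,-2,0],
    [60,0,0,-2,0],
    [60,0,0,-2,0],
    [60,0,0,-2,0],
    [60,0,0,0,0]
  ]
}}

```text
t: 24.12
tcp_pos: [0.5589, -0.3676, 0.1524]
tool_rot: [0.062, 0.992, -0.086, 0.067]
force: [-1.3, -0.0, 0.6]
finger_gap: 0.603
```

```bash
python3 st.py
```

```text
pos+yaw [ 0.5589 -0.3676  0.1524  3.0163] tilt [ 0.122 -0.178] [-1.3 -0.   0.6] 0.603 24.12
q [-0.7249, 0.6131, 1.5486, -0.0755, 0.7701, -2.1218] sum 2.9318 tau [-0.2, -47.2, -17.1, -0.2, -1.2, 0.0] tq [0.07, 0.07, 0.02]
```

{"op": "jog_arm", "data": {
  "commands": [
    [60,0,0,1,-0.12],
    [60,0,0,1,-0.12],
    [60,0,0,1,-0.12],
    [60,0,0,1,-0.12],
    [60,0,0,1,-0.12],
    [60,0,0,1,-0.12],
    [60,0,0,1,-0.12],
    [60,0,0,1,-0.12]
  ]
}}

```text
t: 24.78
tcp_pos: [0.5581, -0.3667, 0.2452]
tool_rot: [0.53, 0.841, -0.106, 0.02]
force: [0.5, 0.3, 0.6]
finger_gap: 0.601
```

{"op": "jog_arm", "data": {
  "commands": [
    [60,0,0,1,-0.12],
    [60,0,0,1,-0.12],
    [60,0,0,1,-0.12],
    [60,0,0,1,-0.12],
    [60,0,0,1,-0.12],
    [60,0,0,1,-0.12],
    [60,0,0,1,-0.12],
    [60,0,0,1,-0.12]
  ]
}}

```text
t: 25.45
tcp_pos: [0.5611, -0.3646, 0.3486]
tool_rot: [0.869, 0.483, -0.103, -0.023]
force: [0.5, -0.2, 0.3]
finger_gap: 0.599
```

```bash
python3 st.py
```

```text
pos+yaw [ 0.5611 -0.3646  0.3486  1.0152] tilt [-0.202 -0.059] [ 0.5 -0.2  0.3] 0.599 25.45
q [-0.6662, 0.5683, 1.0464, -0.1728, 1.6502, -0.1137] sum 3.2648 tau [0.4, -49.7, -20.5, -0.7, 0.0, -0.9] tq [0.03, -0.11, -0.0]
```

{"op": "jog_arm", "data": {
  "commands": [
    [60,0,0,-2,0],
    [60,0,0,-2,0],
    [60,0,0,-2,0],
    [60,0,0,-2,0],
    [60,0,0,-2,0],
    [60,0,0,-2,0],
    [60,0,0,-2,0],
    [60,0,0,-2,0]
  ]
}}

```text
t: 26.12
tcp_pos: [0.5686, -0.3699, 0.213]
tool_rot: [0.873, 0.479, -0.094, -0.002]
force: [0.6, -0.5, 0.0]
finger_gap: 0.604
```

```bash
python3 st.py
```

```text
pos+yaw [ 0.5686 -0.3699  0.213   1.0041] tilt [-0.166 -0.086] [ 0.6 -0.5  0. ] 0.604 26.12
q [-0.6658, 0.6656, 1.2272, -0.1765, 1.331, -0.0501] sum 3.2238 tau [0.1, -51.9, -18.8, -0.6, 0.6, -0.1] tq [0.05, -0.07, 0.01]
```

{"op": "jog_arm", "data": {
  "commands": [
    [60,0,0,4,0],
    [60,0,0,4,0],
    [60,0,0,4,0],
    [60,0,0,0,0]
  ]
}}

```text
t: 26.45
tcp_pos: [0.5638, -0.3652, 0.3268]
tool_rot: [0.872, 0.479, -0.099, -0.015]
force: [1.3, -1.0, 3.4]
finger_gap: 0.596
```

```bash
python3 st.py
```

```text
pos+yaw [ 0.5638 -0.3652  0.3268  1.0056] tilt [-0.186 -0.069] [ 1.3 -1.   3.4] 0.596 26.45
q [-0.6654, 0.5759, 1.0873, -0.1701, 1.5834, -0.0933] sum 3.2466 tau [-0.4, -40.7, -16.4, -0.5, 0.9, -0.1] tq [-0.02, -0.14, -0.03]
```

{"op": "jog_arm", "data": {
  "commands": [
    [60,0,0,-2,0],
    [60,0,0,-2,0],
    [60,0,0,-2,0],
    [60,0,0,-2,0],
    [60,0,0,-2,0],
    [60,0,0,-2,0],
    [60,0,0,-2,0],
    [60,0,0,-2,0]
  ]
}}

```text
t: 27.12
tcp_pos: [0.5726, -0.3701, 0.1917]
tool_rot: [0.874, 0.478, -0.088, 0.009]
force: [0.2, -0.4, -0.3]
finger_gap: 0.602
```

{"op": "jog_arm", "data": {
  "commands": [
    [60,0,0,2,0],
    [60,0,0,2,0],
    [60,0,0,2,0],
    [60,0,0,2,0],
    [60,0,0,2,0],
    [60,0,0,2,0],
    [60,0,0,2,0],
    [60,0,0,0,0]
  ]
}}

```text
t: 27.78
tcp_pos: [0.5704, -0.3667, 0.3433]
tool_rot: [0.874, 0.477, -0.088, 0.008]
force: [1.1, -0.6, 1.4]
finger_gap: 0.6
```

```bash
python3 st.py
```

```text
pos+yaw [ 0.5704 -0.3667  0.3433  0.9997] tilt [-0.146 -0.098] [ 1.1 -0.6  1.4] 0.6 27.78
q [-0.662, 0.5516, 1.0852, -0.1681, 1.5602, -0.0845] sum 3.197 tau [-0.2, -43.9, -18.8, -0.5, 0.5, -0.0] tq [-0.01, -0.07, 0.06]
```

{"op": "jog_arm", "data": {
  "commands": [
    [60,0,0,-1,0],
    [60,0,0,-1,0],
    [60,0,0,-1,0],
    [60,0,0,-1,0],
    [60,0,0,-1,0],
    [60,0,0,-1,0],
    [60,0,0,-1,0],
    [60,0,0,-1,0]
  ]
}}

```text
t: 28.45
tcp_pos: [0.5683, -0.3644, 0.2536]
tool_rot: [0.874, 0.477, -0.088, 0.007]
force: [0.1, -0.1, 0.1]
finger_gap: 0.603
```

```bash
python3 st.py
```

```text
pos+yaw [ 0.5683 -0.3644  0.2536  0.9999] tilt [-0.148 -0.096] [ 0.1 -0.1  0.1] 0.603 28.45
q [-0.6615, 0.6146, 1.2103, -0.1704, 1.3782, -0.0528] sum 3.2032 tau [0.0, -50.3, -19.6, -0.6, 0.4, -0.0] tq [0.05, -0.03, -0.08]
```

{"op": "jog_arm", "data": {
  "commands": [
    [60,0,0,2,0],
    [60,0,0,2,0],
    [60,0,0,2,0],
    [60,0,0,-2,0],
    [60,0,0,-2,0],
    [60,0,0,-2,0],
    [60,0,0,-2,0],
    [60,0,0,-2,0]
  ]
}}

```text
t: 29.12
tcp_pos: [0.5683, -0.3647, 0.2041]
tool_rot: [0.874, 0.477, -0.089, 0.005]
force: [0.0, 0.3, -0.7]
finger_gap: 0.601
```

{"op": "jog_arm", "data": {
  "commands": [
    [60,0,0,-2,0],
    [60,0,0,-2,0],
    [60,0,0,-2,0],
    [60,0,0,1,-0.1],
    [60,0,0,0,-0.1],
    [60,0,0,0,-0.1],
    [60,0,0,0,-0.1],
    [60,0,0,0,-0.1]
  ]
}}

```text
t: 29.78
tcp_pos: [0.5624, -0.3586, 0.1337]
tool_rot: [0.967, 0.237, -0.091, -0.03]
force: [0.1, 0.0, -0.7]
finger_gap: 0.597
```

```bash
python3 st.py
```

```text
pos+yaw [ 0.5624 -0.3586  0.1337  0.4809] tilt [-0.189  0.014] [ 0.1  0.  -0.7] 0.597 29.78
q [-0.6859, 0.7629, 1.2614, -0.1141, 1.276, 0.4459] sum 3.3004 tau [0.3, -52.9, -16.3, -0.5, 0.4, -0.7] tq [-0.0, -0.08, -0.04]
```

{"op": "jog_arm", "data": {
  "commands": [
    [60,0,-0.5,0,-0.075],
    [60,0,-0.5,0,-0.075],
    [60,0,-0.5,0,-0.075],
    [60,0,-0.5,0,-0.075],
    [60,0,-0.5,0,-0.075],
    [60,0,-0.5,0,-0.075],
    [60,0,-0.5,0,-0.075],
    [60,0,-0.5,0,-0.075]
  ]
}}

```text
t: 30.45
tcp_pos: [0.5606, -0.3973, 0.1226]
tool_rot: [0.992, -0.075, -0.08, -0.06]
force: [0.3, -0.2, 0.7]
finger_gap: 0.601
```

```bash
python3 st.py
```

```text
pos+yaw [ 0.5606 -0.3973  0.1226 -0.1503] tilt [-0.15   0.132] [ 0.3 -0.2  0.7] 0.601 30.45
q [-0.7741, 0.8135, 1.18, -0.011, 1.3486, 0.9505] sum 3.3421 tau [0.5, -55.0, -16.5, -0.1, 0.7, -0.5] tq [-0.03, -0.06, 0.07]
```

{"op": "jog_arm", "data": {
  "commands": [
    [60,0,-0.2,-2,0.036],
    [60,0,0,-2,0],
    [60,0,0,-2,0],
    [60,0,0,-2,0],
    [60,0,0,0,0]
  ]
}}

```text
t: 30.87
tcp_pos: [0.5595, -0.4027, 0.0362]
tool_rot: [0.993, -0.06, -0.08, -0.057]
force: [-0.7, -0.3, -1.4]
finger_gap: 0.601
```

```bash
python3 st.py
```

```text
pos+yaw [ 0.5595 -0.4027  0.0362 -0.12  ] tilt [-0.152  0.124] [-0.7 -0.3 -1.4] 0.601 30.87
q [-0.7775, 0.9184, 1.21, -0.02, 1.2099, 0.9222] sum 3.3383 tau [-0.2, -60.1, -16.8, -0.1, 0.3, 0.0] tq [-0.04, -0.05, 0.01]
```

{"op": "jog_arm", "data": {
  "commands": [
    [60,-0.3,0.1,-1,0],
    [60,0,0,-1,0],
    [60,0,0,-0.6,0],
    [60,0,0,0,0]
  ]
}}

```text
t: 31.2
tcp_pos: [0.5558, -0.4014, 0.007]
tool_rot: [0.993, -0.06, -0.081, -0.058]
force: [0.1, 0.8, 0.1]
finger_gap: 0.598
```

{"op": "jog_arm", "data": {
  "commands": [
    [40,0,0,-0.2,0],
    [20,0,0,0,0],
    [15,0,0,0,0],
    [15,0,0,0,0],
    [15,0,0,0,0]
  ],
  "squeeze": 30
}}

```text
t: 31.62
tcp_pos: [0.5574, -0.4025, 0.0072]
tool_rot: [0.994, -0.06, -0.079, -0.056]
force: [0.4, -0.4, -1.2]
finger_gap: 0.273
```

```bash
python3 st.py
```

```text
pos+yaw [ 0.5574 -0.4025  0.0072 -0.1199] tilt [-0.15   0.121] [ 0.4 -0.4 -1.2] 0.273 31.62
q [-0.7792, 0.9526, 1.2235, -0.0209, 1.1586, 0.9218] sum 3.3347 tau [0.0, -57.0, -13.9, -0.1, 0.7, -0.0] tq [-0.09, -0.04, 0.01]
```

{"op": "jog_arm", "data": {
  "commands": [
    [15,0,0,0.5,0],
    [15,0,0,1,0],
    [15,0,0,1,0],
    [15,0,0,0,0]
  ]
}}

```text
t: 31.95
tcp_pos: [0.5577, -0.4026, 0.0351]
tool_rot: [0.994, -0.06, -0.079, -0.056]
force: [0.6, -0.2, -0.3]
finger_gap: 0.271
```

```bash
python3 st.py; python3 -c "
from fit import *
b=snapshot('side')
for k in ['channel_c']: print(k,[(np.round(r['centre'],4).tolist(),round(r['score'],2)) for r in models.pinpoint(b,k)[:3]])
save(b,'s8')
c=cv2.resize(b['image'][300:440,250:410,::-1],(0,0),fx=4,fy=4,interpolation=cv2.INTER_CUBIC)
cv2.imwrite('pics/s8c.png',np.clip(c*1.5,0,255).astype(np.uint8))"
```

```text
pos+yaw [ 0.5577 -0.4026  0.0351 -0.1198] tilt [-0.149  0.121] [ 0.6 -0.2 -0.3] 0.271 31.95
q [-0.7791, 0.9163, 1.2189, -0.0206, 1.1988, 0.9209] sum 3.3339 tau [0.1, -54.5, -13.4, -0.1, 0.9, -0.0] tq [-0.09, -0.09, -0.03]
channel_c [([0.5572, -0.404, 0.0399], 0.87), ([0.6279, -0.573, 0.0068], 0.64)]
```

View pics/s8c.png

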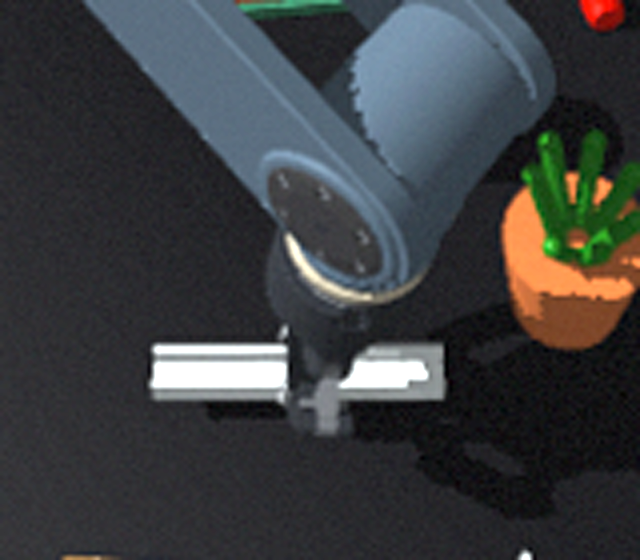

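{"op": "jog_arm", "data": {
  "commands": [
    [15,0,0.5,1.2,0],
    [15,0,0.5,1.3,0],
    [15,0,0.5,1.3,0],
    [15,0,0.5,1.3,0],
    [15,0,0.5,1.3,0],
    [15,0,0.5,1.3,0],
    [15,0,0.6,1.3,0],
    [15,0,0.8,1.2,0]
  ]
}}

```text
t: 32.72
tcp_pos: [0.5553, -0.353, 0.144]
tool_rot: [0.993, -0.06, -0.081, -0.058]
force: [-0.6, 0.3, -1.3]
finger_gap: 0.275
```

{"op": "jog_arm", "data": {
  "commands": [
    [15,0,1.2,0,0.01],
    [15,0,1.6,0,0.01],
    [15,0,1.8,0,0.01],
    [15,0,1.8,0,0.01],
    [15,0,1.8,0,0.01],
    [15,0,1.8,0,0.01],
    [15,0,1.8,0,0.01],
    [15,0,1.8,0,0.01]
  ]
}}

```text
t: 33.38
tcp_pos: [0.5536, -0.2038, 0.147]
tool_rot: [0.995, -0.017, -0.082, -0.054]
force: [-0.1, 0.1, -0.6]
finger_gap: 0.273
```

```bash
python3 st.py
```

```text
pos+yaw [ 0.5536 -0.2038  0.147  -0.0339] tilt [-0.162  0.111] [-0.1  0.1 -0.6] 0.273 33.38
q [-0.5473, 0.6606, 1.4546, 0.0109, 1.2232, 1.0526] sum 3.3384 tau [-1.7, -47.4, -15.3, -0.0, 0.9, -0.1] tq [-0.13, -0.11, 0.01]
```

{"op": "jog_arm", "data": {
  "commands": [
    [15,0.2,1.7,0,0],
    [15,0.2,1.7,0,0],
    [15,0.2,1.7,-0.5,0],
    [15,0.2,1.7,-0.5,0],
    [15,0.2,1.7,-0.5,0],
    [15,0.2,1.7,-0.5,0],
    [15,0.2,1.5,-0.5,0],
    [15,0.1,1.2,-0.5,0]
  ]
}}

```text
t: 34.05
tcp_pos: [0.5602, -0.0529, 0.1125]
tool_rot: [0.994, -0.011, -0.089, -0.058]
force: [-0.3, -0.6, -0.3]
finger_gap: 0.274
```

{"op": "jog_arm", "data": {
  "commands": [
    [15,0,0.8,-0.8,0],
    [15,0,0.3,-1,0],
    [15,0,0,-1,0],
    [15,0,0,-1,0],
    [15,0,0,0,0]
  ]
}}

```text
t: 34.47
tcp_pos: [0.5568, -0.0362, 0.069]
tool_rot: [0.994, -0.008, -0.092, -0.058]
force: [-0.4, 0.2, -1.7]
finger_gap: 0.275
```

```bash
python3 st.py
```

```text
pos+yaw [ 0.5568 -0.0362  0.069  -0.0171] tilt [-0.182  0.118] [-0.4  0.2 -1.7] 0.275 34.47
q [-0.2973, 0.7385, 1.5818, 0.0688, 1.0328, 1.249] sum 3.3531 tau [0.3, -47.7, -11.8, 0.2, 0.6, -0.0] tq [-0.11, -0.12, 0.01]
```

{"op": "jog_arm", "data": {
  "commands": [
    [15,0.6,-0.9,0,0],
    [15,0.6,-0.9,0,0],
    [15,0,0,0,0]
  ]
}}

```text
t: 34.72
tcp_pos: [0.5697, -0.0578, 0.0676]
tool_rot: [0.994, -0.009, -0.093, -0.058]
force: [0.2, 0.5, -1.9]
finger_gap: 0.271
```

```bash
python3 st.py; python3 -c "
from fit import *
b=snapshot('side')
for k in ['channel_c','seat_channel']: print(k,[(np.round(r['centre'],4).tolist(),round(r['score'],2)) for r in models.pinpoint(b,k)[:3]])
save(b,'s9')
c=cv2.resize(b['image'][205:325,245:385,::-1],(0,0),fx=5,fy=5,interpolation=cv2.INTER_CUBIC)
cv2.imwrite('pics/s9c.png',np.clip(c*1.5,0,255).astype(np.uint8))
P=lambda q:np.round((proj(b,q)-[245,205]+.4)*5,1)
T=state()[0]
c,s=np.cos(-.016),np.sin(-.016)
for X in(-.08,.08):
  for Y in(-.012,.012): print(X,Y,[P((T[0]-.0013+X,T[1]+.0008+Y-.01*X,T[2]+.001+h-.03*X)) for h in(-.008,.008)])
print('saddles')
for X in(-.07,.07):
  for Y in(-.0645,-.0355): print(X,Y,P((.569+c*X-s*Y,-.005+s*X+c*Y,.047)))
"
```

```text
pos+yaw [ 0.5697 -0.0578  0.0676 -0.0189] tilt [-0.183  0.117] [ 0.2  0.5 -1.9] 0.271 34.72
q [-0.3242, 0.7555, 1.5394, 0.0606, 1.0603, 1.2302] sum 3.3553 tau [0.7, -47.3, -10.7, 0.2, 1.0, -0.0] tq [-0.06, -0.15, -0.01]
channel_c [([0.5705, -0.0566, 0.0703], 0.85), ([0.6288, -0.5743, 0.0095], 0.62)]
seat_channel [([0.5724, -0.0561, 0.0445], 0.72), ([0.5678, -0.0577, 0.0686], 0.5)]
-0.08 -0.012 [array([194.4, 339.7]), array([192.3, 320. ])]
-0.08 0.012 [array([192.2, 306. ]), array([190.1, 286.3])]
0.08 -0.012 [array([492.1, 321.4]), array([492.8, 301.8])]
0.08 0.012 [array([486. , 288.4]), array([486.6, 268.7])]
saddles
-0.07 -0.0645 [218.3 360.8]
-0.07 -0.0355 [216.1 320.1]
0.07 -0.0645 [476.9 340.9]
0.07 -0.0355 [470.7 300.8]
```

View pics/s9c.png

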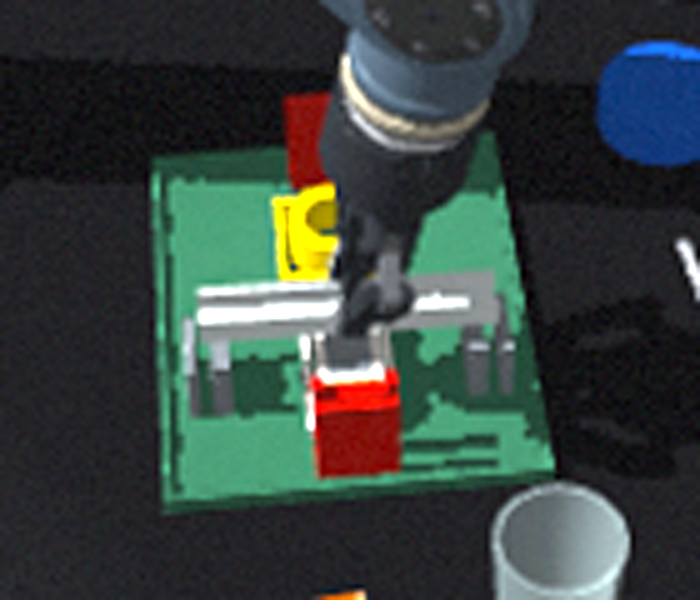

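{"op": "jog_arm", "data": {
  "commands": [
    [15,-0.1,0.25,-0.5,0],
    [15,0,0,-0.4,0],
    [15,0,0,0,0]
  ]
}}

```text
t: 35.12
tcp_pos: [0.5666, -0.053, 0.0591]
tool_rot: [0.994, -0.009, -0.093, -0.059]
force: [-0.6, 0.4, -1.2]
finger_gap: 0.273
```

{"op": "jog_arm", "data": {
  "commands": [
    [15,0.15,-0.2,-0.2,0],
    [15,0,0,-0.2,0],
    [15,0,0,0,0]
  ]
}}

```text
t: 35.37
tcp_pos: [0.5677, -0.0544, 0.0546]
tool_rot: [0.994, -0.009, -0.094, -0.059]
force: [0.1, -0.5, -1.1]
finger_gap: 0.277
```

{"op": "jog_arm", "data": {
  "commands": [
    [15,0.05,-0.1,-0.2,0],
    [15,0,0,-0.2,0],
    [15,0,0,0,0]
  ]
}}

```text
t: 35.62
tcp_pos: [0.5683, -0.0553, 0.0502]
tool_rot: [0.994, -0.009, -0.094, -0.059]
force: [0.4, 0.1, -1.0]
finger_gap: 0.28
```

{"op": "jog_arm", "data": {
  "commands": [
    [15,0,0,-0.15,0],
    [15,0,0,-0.15,0],
    [15,0,0,0,0]
  ]
}}

```text
t: 35.87
tcp_pos: [0.5684, -0.0553, 0.0468]
tool_rot: [0.994, -0.009, -0.094, -0.059]
force: [-0.1, -0.1, -1.5]
finger_gap: 0.274
```

```bash
python3 st.py
```

```text
pos+yaw [ 0.5684 -0.0553  0.0468 -0.0175] tilt [-0.186  0.119] [-0.1 -0.1 -1.5] 0.274 35.87
q [-0.3215, 0.7863, 1.5483, 0.0637, 1.0235, 1.2277] sum 3.3581 tau [-0.0, -48.5, -10.9, 0.2, 0.8, -0.0] tq [-0.08, -0.09, -0.02]
```

{"op": "jog_arm", "data": {
  "commands": [
    [15,0,0,-0.15,0],
    [15,0,0,0,0]
  ]
}}

```text
t: 36.03
tcp_pos: [0.5685, -0.0553, 0.0452]
tool_rot: [0.994, -0.009, -0.094, -0.059]
force: [-0.1, -0.9, -0.2]
finger_gap: 0.274
```

```bash
python3 st.py
```

```text
pos+yaw [ 0.5685 -0.0553  0.0452 -0.0175] tilt [-0.185  0.119] [-0.1 -0.9 -0.2] 0.274 36.03
q [-0.3215, 0.7888, 1.5487, 0.0639, 1.0204, 1.2275] sum 3.3578 tau [-0.0, -48.2, -10.7, 0.1, 0.8, 0.0] tq [-0.12, -0.11, -0.07]
```

{"op": "jog_arm", "data": {
  "commands": [
    [15,0,0,-0.15,0],
    [15,0,0,0,0]
  ]
}}

```text
t: 36.2
tcp_pos: [0.5686, -0.0552, 0.0442]
tool_rot: [0.994, -0.009, -0.094, -0.059]
force: [-0.7, 0.4, 1.1]
finger_gap: 0.27
```

```bash
python3 st.py
```

```text
pos+yaw [ 0.5686 -0.0552  0.0442 -0.0173] tilt [-0.185  0.119] [-0.7  0.4  1.1] 0.27 36.2
q [-0.3214, 0.7904, 1.5488, 0.0643, 1.0185, 1.227] sum 3.3576 tau [-0.1, -47.1, -10.6, 0.1, 0.6, 0.0] tq [-0.06, -0.09, -0.01]
```

{"op": "jog_arm", "data": {
  "commands": [
    [15,0,0,-0.15,0],
    [15,0,0,-0.1,0]
  ]
}}

```text
t: 36.37
tcp_pos: [0.5687, -0.0552, 0.0439]
tool_rot: [0.994, -0.008, -0.094, -0.059]
force: [-0.6, 0.6, 6.0]
finger_gap: 0.274
```

```bash
python3 st.py
```

```text
pos+yaw [ 0.5687 -0.0552  0.0439 -0.0169] tilt [-0.185  0.119] [-0.6  0.6  6. ] 0.274 36.37
q [-0.3214, 0.7911, 1.5485, 0.0642, 1.0185, 1.2267] sum 3.358 tau [-0.0, -44.5, -10.6, 0.2, 0.1, 0.0] tq [0.07, 0.25, 0.01]
```

{"op": "jog_arm", "data": {
  "commands": [
    [28,0,0,0,0],
    [34,0,0,0,0],
    [46,0,0,0,0],
    [46,0,0,0,0]
  ]
}}

```text
t: 36.7
tcp_pos: [0.5691, -0.0554, 0.0444]
tool_rot: [0.994, -0.008, -0.093, -0.059]
force: [-0.1, 0.5, 0.2]
finger_gap: 0.459
```

{"op": "jog_arm", "data": {
  "commands": [
    [46,0,0,0.6,0],
    [46,0,0,1,0],
    [46,0,0,1,0],
    [46,0,0,1.2,0],
    [46,0,0,1.5,0],
    [46,0,0,1.5,0],
    [46,0,0,1.5,0],
    [46,0,0,0,0]
  ]
}}

```text
t: 37.37
tcp_pos: [0.5691, -0.0554, 0.1362]
tool_rot: [0.994, -0.009, -0.092, -0.059]
force: [1.1, -0.7, -0.2]
finger_gap: 0.458
```

```bash
python3 st.py; python3 -c "
from fit import *
b=snapshot('side')
for k in ['channel_c','driver_c','roll_c','batten_c']: print(k,[(np.round(r['centre'],4).tolist(),round(r['score'],2)) for r in models.pinpoint(b,k)[:3]])
save(b,'s10')
c=cv2.resize(b['image'][205:325,245:385,::-1],(0,0),fx=5,fy=5,interpolation=cv2.INTER_CUBIC)
cv2.imwrite('pics/s10c.png',np.clip(c*1.5,0,255).astype(np.uint8))
P=lambda q:np.round((proj(b,q)-[245,205]+.4)*5,1)
c,s=np.cos(-.016),np.sin(-.016)
for X in(-.08,.08):
  for Y in(-.062,-.038): print(X,Y,[P((.569+c*X-s*Y,-.005+s*X+c*Y,z)) for z in(.038,.054)])
"
```

```text
pos+yaw [ 0.5691 -0.0554  0.1362 -0.0171] tilt [-0.182  0.118] [ 1.1 -0.7 -0.2] 0.458 37.37
q [-0.3214, 0.6574, 1.5078, 0.0589, 1.1894, 1.2388] sum 3.3545 tau [0.1, -44.5, -12.7, 0.1, 1.0, 0.0] tq [-0.07, -0.09, 0.01]
channel_c [([0.6308, -0.5751, 0.0114], 0.95), ([0.571, -0.053, 0.0506], 0.92), ([0.4518, -0.5485, 0.0042], 0.21)]
driver_c [([0.5547, -0.2337, 0.009], 0.65)]
roll_c [([0.5682, 0.0432, 0.0184], 0.53)]
batten_c [([0.515, 0.3634, 0.0124], 0.56)]
-0.08 -0.062 [array([200.6, 369.3]), array([198.6, 350.2])]
-0.08 -0.038 [array([199. , 335.6]), array([197. , 316.5])]
0.08 -0.062 [array([494.3, 346.7]), array([495. , 327.5])]
0.08 -0.038 [array([488.9, 313.6]), array([489.6, 294.4])]
```

View pics/s10c.png

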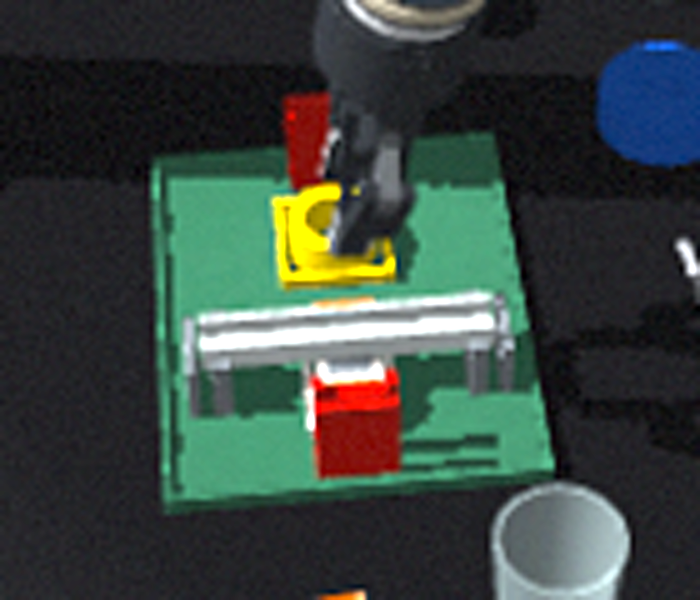

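{"op": "jog_arm", "data": {
  "commands": [
    [65,-0.2,1.2,0,0],
    [65,-0.2,1.8,0,0],
    [65,-0.2,1.8,0,0],
    [65,-0.2,1.8,0,0],
    [65,-0.2,1.8,0,0],
    [65,-0.2,1.8,0,0],
    [65,-0.2,1.8,0,0],
    [65,-0.2,1.8,0,0]
  ]
}}

```text
t: 38.28
tcp_pos: [0.5435, 0.091, 0.1238]
tool_rot: [0.993, -0.013, -0.104, -0.062]
force: [0.7, 1.0, -0.6]
finger_gap: 0.651
```

{"op": "jog_arm", "data": {
  "commands": [
    [65,-0.2,1.8,0,-0.01],
    [65,-0.2,1.8,0,-0.01],
    [65,-0.2,1.8,0,-0.01],
    [65,-0.2,1.8,0,-0.01],
    [65,-0.2,1.8,0,-0.01],
    [65,-0.2,1.8,0,-0.01],
    [65,-0.2,1.8,0,0],
    [65,-0.2,1.8,0,0]
  ]
}}

```text
t: 38.95
tcp_pos: [0.5157, 0.2488, 0.1161]
tool_rot: [0.99, -0.044, -0.113, -0.066]
force: [0.0, 0.1, -0.2]
finger_gap: 0.649
```

```bash
python3 st.py;  python3 -c "
from fit import *
for n in('side','top'):
  b=snapshot(n)
  print([(np.round(r['centre'],4).tolist(),round(r['score'],2)) for r in models.pinpoint(b,'batten_c')[:2]],[np.round(x,4) for x in fit([b],'batten',(.514,.366,-.08),pad=4)])
"
```

```text
pos+yaw [ 0.5157  0.2488  0.1161 -0.0882] tilt [-0.218  0.14 ] [ 0.   0.1 -0.2] 0.649 38.95
q [0.1619, 0.6748, 1.5576, 0.1944, 1.1139, 1.717] sum 3.3463 tau [-1.4, -45.9, -12.2, 0.4, 0.8, -0.2] tq [-0.07, -0.12, 0.0]
[([0.5145, 0.3659, 0.0118], 0.63)] [array([ 0.6361,  0.321 , -0.5126]), np.float64(3.8854)]
[([0.5151, 0.3696, 0.0126], 0.72)] [array([0.4271, 0.3782, 0.9193]), np.float64(11.8279)]
```

{"op": "jog_arm", "data": {
  "commands": [
    [65,0.1,1.6,0,0],
    [65,0.1,1.6,0,0],
    [65,0.1,1.6,0,0],
    [65,0.1,1.6,0,0],
    [65,0.1,1.6,0,0],
    [65,0.1,1.5,0,0],
    [65,0,1.2,0,0],
    [65,0,0.5,0,0]
  ]
}}

```text
t: 39.82
tcp_pos: [0.5234, 0.3598, 0.1142]
tool_rot: [0.99, -0.048, -0.114, -0.064]
force: [-0.7, -0.0, 0.1]
finger_gap: 0.652
```

{"op": "jog_arm", "data": {
  "commands": [
    [65,0,0,-1.5,0],
    [65,0,0,-1.5,0],
    [65,0,0,-1.5,0],
    [65,0,0,-1,0],
    [65,0,0,0,0]
  ]
}}

```text
t: 40.23
tcp_pos: [0.5243, 0.3616, 0.0581]
tool_rot: [0.99, -0.047, -0.113, -0.064]
force: [0.1, 0.0, 0.4]
finger_gap: 0.649
```

```bash
python3 st.py
```

```text
pos+yaw [ 0.5243  0.3616  0.0581 -0.0948] tilt [-0.217  0.137] [0.1 0.  0.4] 0.649 40.23
q [0.3327, 0.8122, 1.4338, 0.2308, 1.0714, 1.8694] sum 3.3173 tau [0.0, -51.3, -13.2, 0.6, 0.5, -0.0] tq [-0.08, -0.1, 0.02]
```

{"op": "jog_arm", "data": {
  "commands": [
    [65,-0.5,0.3,-0.8,0.015],
    [65,-0.5,0.2,-0.8,0],
    [65,0,0,-0.8,0],
    [65,0,0,0,0]
  ]
}}

```text
t: 40.57
tcp_pos: [0.5139, 0.3667, 0.0329]
tool_rot: [0.991, -0.039, -0.113, -0.063]
force: [0.3, -0.0, 0.6]
finger_gap: 0.649
```

{"op": "jog_arm", "data": {
  "commands": [
    [65,0,0,-0.8,0],
    [65,0,0,-0.8,0],
    [65,0,0,-0.5,0],
    [65,0,0,0,0]
  ]
}}

```text
t: 40.9
tcp_pos: [0.5142, 0.367, 0.0104]
tool_rot: [0.991, -0.039, -0.112, -0.063]
force: [-0.5, -0.1, 0.3]
finger_gap: 0.648
```

{"op": "jog_arm", "data": {
  "commands": [
    [40,0,0,-0.15,0],
    [25,0,0,0,0],
    [20,0,0,0,0],
    [20,0,0,0,0],
    [20,0,0,0,0]
  ],
  "squeeze": 40
}}

```text
t: 41.32
tcp_pos: [0.515, 0.3671, 0.009]
tool_rot: [0.991, -0.039, -0.112, -0.064]
force: [-0.5, -0.1, -2.2]
finger_gap: 0.322
```

```bash
python3 st.py
```

```text
pos+yaw [ 0.515   0.3671  0.009  -0.0789] tilt [-0.216  0.135] [-0.5 -0.1 -2.2] 0.322 41.32
q [0.3463, 0.8782, 1.4585, 0.2437, 0.9803, 1.842] sum 3.317 tau [0.0, -52.3, -11.1, 0.6, 0.8, -0.0] tq [-0.12, -0.21, -0.05]
```

{"op": "jog_arm", "data": {
  "commands": [
    [20,0,0,0.5,0],
    [20,0,0,1,0],
    [20,0,0,1.2,0],
    [20,0,0,1.2,0],
    [20,0,0,1.2,0],
    [20,0,0,1.2,0],
    [20,0,0,1.2,0],
    [20,0,0,1.2,0]
  ]
}}

```text
t: 41.98
tcp_pos: [0.5133, 0.366, 0.1032]
tool_rot: [0.991, -0.039, -0.113, -0.063]
force: [0.6, -0.3, -2.2]
finger_gap: 0.322
```

```bash
python3 st.py;  python3 -c "
from fit import *
for n in('side',):
  b=snapshot(n); save(b,'s11')
  print([(np.round(r['centre'],4).tolist(),round(r['score'],2)) for r in models.pinpoint(b,'batten_c')[:2]])
"
```

```text
pos+yaw [ 0.5133  0.366   0.1032 -0.0791] tilt [-0.219  0.133] [ 0.6 -0.3 -2.2] 0.322 41.98
q [0.3461, 0.7434, 1.4341, 0.2215, 1.1382, 1.8853] sum 3.3157 tau [0.0, -49.5, -13.9, 0.7, 0.6, -0.0] tq [-0.06, -0.2, -0.02]
[]
```

{"op": "jog_arm", "data": {
  "commands": [
    [20,0.2,-0.8,0.8,0.03],
    [20,0.2,-1.3,0.8,0.06],
    [20,0.2,-1.3,0.5,0.06],
    [20,0.2,-1.3,0.3,0.06],
    [20,0.2,-1.3,0.2,0.06],
    [20,0.2,-1.3,0.1,0.06],
    [20,0.2,-1.3,0.1,0.06],
    [20,0.2,-1.3,0.1,0.06]
  ]
}}

```text
t: 42.75
tcp_pos: [0.5285, 0.2653, 0.1341]
tool_rot: [0.972, 0.195, -0.124, -0.036]
force: [-0.2, -1.0, -1.1]
finger_gap: 0.324
```

```bash
cat >> st.py <<'E'
T=np.array([2*(x*z+y*w),2*(y*z-x*w)]);print('body tilt x,jaw',np.round([T@[np.cos(p[3]),np.sin(p[3])],T@[np.sin(p[3]),-np.cos(p[3])]],3))
E
python3 st.py
```

```text
pos+yaw [0.5285 0.2653 0.1341 0.3955] tilt [-0.255  0.022] [-0.2 -1.  -1.1] 0.324 42.75
q [0.2351, 0.6953, 1.4358, 0.0848, 1.2577, 1.3743] sum 3.3888 tau [0.7, -49.0, -14.7, 0.4, 1.0, 0.5] tq [0.03, -0.21, -0.03]
body tilt x,jaw [-0.227 -0.118]
```

{"op": "jog_arm", "data": {
  "commands": [
    [20,0.2,-1.3,0.1,0.06],
    [20,0.2,-1.3,0.1,0.06],
    [20,0.2,-1.3,0.1,0.06],
    [20,0.2,-1.3,0.1,0.06],
    [20,0.2,-1.3,0.1,0.06],
    [20,0.2,-1.3,0.1,0.06],
    [20,0.2,-1.3,0.1,0.06],
    [20,0.2,-1.3,0.1,0.06]
  ]
}}

```text
t: 43.42
tcp_pos: [0.543, 0.156, 0.1389]
tool_rot: [0.893, 0.431, -0.132, -0.005]
force: [-0.2, 1.3, -1.0]
finger_gap: 0.326
```

```bash
python3 st.py
```

```text
pos+yaw [0.543  0.156  0.1389 0.8991] tilt [-0.24  -0.105] [-0.2  1.3 -1. ] 0.326 43.42
q [0.1217, 0.6722, 1.4746, -0.0787, 1.2505, 0.8279] sum 3.3973 tau [0.7, -47.6, -14.5, -0.1, 1.1, 0.5] tq [0.05, -0.19, -0.05]
body tilt x,jaw [-0.232 -0.123]
```

{"op": "jog_arm", "data": {
  "commands": [
    [20,0.2,-1.3,0,0.06],
    [20,0.2,-1.3,0,0.06],
    [20,0.2,-1.3,0,0.06],
    [20,0.2,-1.3,0,0.06],
    [20,0.2,-1.3,0,0.06],
    [20,0.2,-1.3,0,0.06],
    [20,0.2,-1.3,0,0.06],
    [20,0.2,-1.3,0,0.06]
  ]
}}

```text
t: 44.08
tcp_pos: [0.5573, 0.0478, 0.1357]
tool_rot: [0.757, 0.639, -0.131, 0.025]
force: [0.0, 0.2, -2.1]
finger_gap: 0.327
```

{"op": "jog_arm", "data": {
  "commands": [
    [20,0.2,-1.2,-0.3,0.05],
    [20,0.2,-1.0,-0.5,0.05],
    [20,0.1,-0.8,-0.5,0.03],
    [20,0,-0.5,-0.5,0],
    [20,0,0,0,0]
  ]
}}

```text
t: 44.5
tcp_pos: [0.561, 0.0097, 0.1155]
tool_rot: [0.713, 0.689, -0.13, 0.032]
force: [-0.0, 0.4, -1.8]
finger_gap: 0.326
```

```bash
python3 st.py
```

```text
pos+yaw [0.561  0.0097 0.1155 1.5369] tilt [-0.141 -0.224] [-0.   0.4 -1.8] 0.326 44.5
q [-0.0579, 0.6673, 1.5811, -0.2721, 1.0419, 0.1314] sum 3.2903 tau [-0.2, -46.5, -13.3, -0.8, 0.5, -0.0] tq [0.16, -0.1, 0.04]
body tilt x,jaw [-0.229 -0.134]
```

{"op": "jog_arm", "data": {
  "commands": [
    [20,0.4,-0.7,-0.8,0.01],
    [20,0.4,-0.7,-0.8,0.01],
    [20,0,0,-0.5,0],
    [20,0,0,0,0]
  ]
}}

```text
t: 44.83
tcp_pos: [0.5698, -0.0048, 0.092]
tool_rot: [0.706, 0.696, -0.129, 0.033]
force: [-0.4, -0.1, -1.7]
finger_gap: 0.322
```

```bash
python3 st.py; python3 -c "
from fit import *
b=snapshot('side')
for k in ['batten_c','seat_batten']: print(k,[(np.round(r['centre'],4).tolist(),round(r['score'],2)) for r in models.pinpoint(b,k)[:3]])
save(b,'s12')
c=cv2.resize(b['image'][205:325,245:385,::-1],(0,0),fx=5,fy=5,interpolation=cv2.INTER_CUBIC)
c=np.clip(c*1.5,0,255).astype(np.uint8)
P=lambda q:np.round((proj(b,q)-[245,205]+.4)*5,1)
T=state()[0]; a=T[3]; cc,s=np.cos(a),np.sin(a)
def box(cx,cy,z,col):
  for X in(-.11,.11):
    for Y in(-.014,.014):
      for h in(-.012,.012):
        q=P((cx+cc*X-s*Y,cy+s*X+cc*Y,z+h)); cv2.circle(c,tuple(int(v) for v in q),2,col,-1); print(X,Y,h,q)
box(T[0],T[1]-.001,T[2]+.003,(255,0,255))
cv2.imwrite('pics/s12c.png',c)
c2,s2=np.cos(-.016),np.sin(-.016)
for X,Y in((-.0165,-.102),(.0165,-.102),(-.0165,.102),(.0165,.102)): print('cheek',P((.569+c2*X-s2*Y,-.005+s2*X+c2*Y,.067)))
"
```

```text
pos+yaw [ 0.5698 -0.0048  0.092   1.557 ] tilt [-0.137 -0.226] [-0.4 -0.1 -1.7] 0.322 44.83
q [-0.0803, 0.7078, 1.5773, -0.285, 0.9977, 0.1057] sum 3.2828 tau [-0.3, -47.5, -12.9, -0.8, 0.5, 0.0] tq [0.19, -0.11, -0.03]
body tilt x,jaw [-0.228 -0.134]
batten_c [([0.5705, 0.0022, 0.0723], 0.71), ([0.5718, -0.0043, 0.0969], 0.67)]
seat_batten [([0.5714, -0.0003, 0.0724], 0.74)]
-0.11 -0.014 -0.012 [384.  369.9]
-0.11 -0.014 0.012 [383.5 339.6]
-0.11 0.014 -0.012 [329.7 374.2]
-0.11 0.014 0.012 [328.4 343.9]
0.11 -0.014 -0.012 [348.5  78.5]
0.11 -0.014 0.012 [347.6  47.9]
0.11 0.014 -0.012 [300.3  82. ]
0.11 0.014 0.012 [298.8  51.4]
cheek [321.5 383.3]
cheek [384.5 378.4]
cheek [296.2 112.7]
cheek [352.6 108.8]
```

View pics/s12c.png

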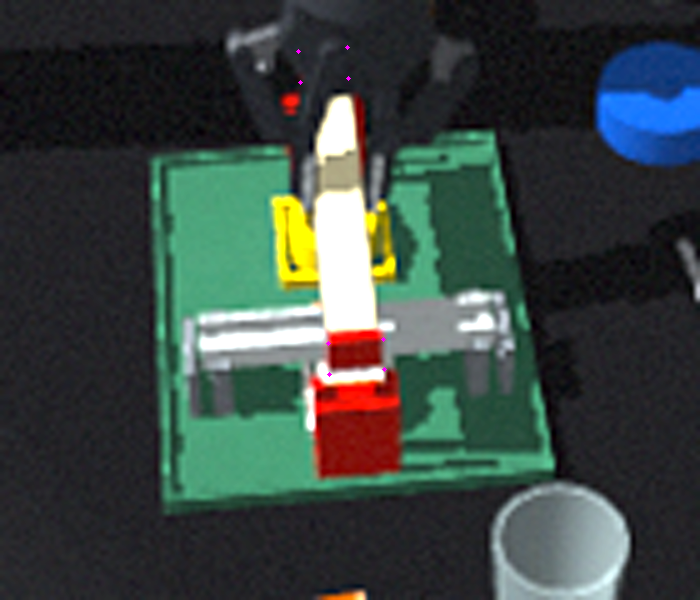

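```bash
python3 -c "
import cv2
i=cv2.imread('pics/s12.png')[...,::-1]
for y in range(266,286): print(y,(y-205)*5, i[y,313].tolist(), i[y,316].tolist(), i[y,319].tolist())
print([ (x,i[276,x].tolist()) for x in range(306,326)])
"
```

```text
266 305 [238, 231, 189] [236, 229, 188] [227, 215, 170]
267 310 [238, 232, 190] [235, 229, 187] [230, 221, 173]
268 315 [237, 232, 189] [236, 230, 187] [228, 220, 171]
269 320 [239, 237, 195] [236, 234, 191] [223, 216, 169]
270 325 [233, 219, 172] [229, 211, 167] [213, 184, 144]
271 330 [198, 70, 55] [195, 42, 32] [197, 1, 0]
272 335 [181, 9, 2] [173, 8, 0] [171, 8, 1]
273 340 [141, 17, 12] [119, 24, 17] [94, 13, 10]
274 345 [85, 15, 10] [86, 13, 8] [88, 8, 2]
275 350 [90, 12, 13] [89, 14, 6] [89, 11, 7]
276 355 [89, 11, 5] [91, 19, 11] [90, 12, 7]
277 360 [86, 8, 3] [86, 4, 0] [86, 7, 1]
278 365 [87, 32, 34] [102, 67, 69] [124, 108, 107]
279 370 [160, 151, 151] [174, 168, 170] [203, 207, 206]
280 375 [235, 223, 210] [230, 211, 203] [226, 202, 198]
281 380 [225, 148, 96] [215, 96, 38] [194, 45, 0]
282 385 [191, 0, 0] [189, 6, 0] [168, 6, 0]
283 390 [197, 7, 0] [182, 11, 0] [156, 6, 0]
284 395 [176, 14, 3] [163, 11, 2] [159, 15, 6]
285 400 [151, 14, 7] [180, 17, 1] [219, 21, 5]
[(306, [95, 99, 98]), (307, [90, 98, 96]), (308, [94, 100, 98]), (309, [108, 97, 96]), (310, [120, 72, 73]), (311, [86, 5, 2]), (312, [88, 12, 7]), (313, [89, 11, 5]), (314, [89, 13, 7]), (315, [87, 7, 4]), (316, [91, 19, 11]), (317, [88, 13, 8]), (318, [88, 6, 3]), (319, [90, 12, 7]), (320, [82, 10, 5]), (321, [83, 63, 61]), (322, [101, 103, 100]), (323, [72, 81, 76]), (324, [30, 54, 44]), (325, [18, 45, 33])]
```

{"op": "jog_arm", "data": {
  "commands": [
    [20,-0.05,0.05,-0.6,0],
    [20,0,0,-0.6,0],
    [20,0,0,0,0]
  ]
}}

```text
t: 45.23
tcp_pos: [0.5705, -0.0032, 0.0813]
tool_rot: [0.705, 0.696, -0.128, 0.034]
force: [-0.4, -0.1, -1.6]
finger_gap: 0.325
```

```bash
python3 st.py
```

```text
pos+yaw [ 0.5705 -0.0032  0.0813  1.558 ] tilt [-0.133 -0.226] [-0.4 -0.1 -1.6] 0.325 45.23
q [-0.0775, 0.7232, 1.583, -0.2895, 0.9736, 0.1154] sum 3.2798 tau [-0.1, -47.7, -12.3, -0.7, 0.5, 0.0] tq [0.15, -0.06, 0.02]
body tilt x,jaw [-0.228 -0.13 ]
```

{"op": "jog_arm", "data": {
  "commands": [
    [20,-0.12,-0.1,-0.2,0],
    [20,0,0,-0.2,0],
    [20,0,0,0,0]
  ]
}}

```text
t: 45.48
tcp_pos: [0.5689, -0.0039, 0.0767]
tool_rot: [0.705, 0.697, -0.128, 0.034]
force: [0.1, -0.4, -2.1]
finger_gap: 0.322
```

{"op": "jog_arm", "data": {
  "commands": [
    [20,0.03,0,-0.2,0],
    [20,0,0,-0.2,0],
    [20,0,0,0,0]
  ]
}}

```text
t: 45.73
tcp_pos: [0.5693, -0.0038, 0.0725]
tool_rot: [0.705, 0.697, -0.128, 0.034]
force: [-0.1, -0.6, -2.2]
finger_gap: 0.327
```

{"op": "jog_arm", "data": {
  "commands": [
    [20,0,0,-0.15,0],
    [20,0,0,-0.1,0],
    [20,0,0,0,0]
  ]
}}

```text
t: 45.98
tcp_pos: [0.5695, -0.0039, 0.0698]
tool_rot: [0.705, 0.697, -0.128, 0.034]
force: [0.4, 0.7, -1.7]
finger_gap: 0.321
```

```bash
python3 st.py
```

```text
pos+yaw [ 0.5695 -0.0039  0.0698  1.5587] tilt [-0.132 -0.227] [ 0.4  0.7 -1.7] 0.321 45.98
q [-0.0787, 0.7396, 1.5906, -0.2948, 0.95, 0.1224] sum 3.2802 tau [-0.0, -47.5, -11.5, -0.7, 0.6, 0.0] tq [0.14, -0.1, 0.06]
body tilt x,jaw [-0.228 -0.129]
```

{"op": "jog_arm", "data": {
  "commands": [
    [20,0,0,-0.15,0],
    [20,0,0,0,0]
  ]
}}

```text
t: 46.15
tcp_pos: [0.5696, -0.004, 0.0682]
tool_rot: [0.705, 0.697, -0.128, 0.035]
force: [0.4, -0.5, -1.4]
finger_gap: 0.325
```

{"op": "jog_arm", "data": {
  "commands": [
    [20,0,0,-0.1,0],
    [20,0,0,0,0]
  ]
}}

```text
t: 46.32
tcp_pos: [0.5696, -0.0039, 0.0672]
tool_rot: [0.705, 0.697, -0.128, 0.035]
force: [-0.3, -0.6, -2.8]
finger_gap: 0.324
```

{"op": "jog_arm", "data": {
  "commands": [
    [20,0,0,-0.1,0],
    [20,0,0,0,0]
  ]
}}

```text
t: 46.48
tcp_pos: [0.5699, -0.004, 0.0672]
tool_rot: [0.705, 0.697, -0.128, 0.035]
force: [0.5, -0.2, -2.5]
finger_gap: 0.32
```

{"op": "jog_arm", "data": {
  "commands": [
    [20,0,0,-0.12,0],
    [20,0,0,-0.1,0]
  ]
}}

```text
t: 46.65
tcp_pos: [0.5701, -0.004, 0.0668]
tool_rot: [0.705, 0.696, -0.128, 0.035]
force: [-1.6, 2.0, 6.9]
finger_gap: 0.323
```

Firm contact at the expected height, with about 9 N. I'll release and rise slowly.

{"op": "jog_arm", "data": {
  "commands": [
    [35,0,0,0,0],
    [45,0,0,0,0],
    [60,0,0,0,0],
    [60,0,0,0,0]
  ]
}}

```text
t: 46.98
tcp_pos: [0.5707, -0.0042, 0.0674]
tool_rot: [0.705, 0.697, -0.128, 0.036]
force: [0.1, -0.1, 0.3]
finger_gap: 0.597
```

{"op": "jog_arm", "data": {
  "commands": [
    [60,0,0,0.5,0],
    [60,0,0,1,0],
    [60,0,0,1,0],
    [60,0,0,1.2,0],
    [60,0,0,1.5,0],
    [60,0,0,1.5,0],
    [60,0,0,1.5,0],
    [60,0,0,1.5,0]
  ]
}}

```text
t: 47.65
tcp_pos: [0.5689, -0.0042, 0.1715]
tool_rot: [0.705, 0.697, -0.129, 0.035]
force: [0.4, -0.5, 0.2]
finger_gap: 0.598
```

```bash
python3 st.py; python3 -c "
from fit import *
b=snapshot('side'); save(b,'s13')
for k in ['batten_c','channel_c','roll_c','driver_c']: print(k,[(np.round(r['centre'],4).tolist(),round(r['score'],2)) for r in models.pinpoint(b,k)[:2]])
P=lambda q:np.round(proj(b,q),1)
c,s=np.cos(-.01),np.sin(-.01)
for Y in(-.11,.11):
  for X in(-.014,.014): print(X,Y,[P((.5695+c*X-s*Y,-.005+s*X+c*Y,z)) for z in(.058,.082)])
i=b['image']
for y in range(272,292): print(y,i[y,313].tolist(),i[y,318].tolist())
for yy in (276,282): print(yy,[(x,i[yy,x].tolist()) for x in range(306,326)])
print([(y,i[y,312].tolist()) for y in range(212,234)])
"
```

```text
pos+yaw [ 0.5689 -0.0042  0.1715  1.559 ] tilt [-0.133 -0.228] [ 0.4 -0.5  0.2] 0.598 47.65
q [-0.0785, 0.5941, 1.5331, -0.2643, 1.1459, 0.0587] sum 3.2732 tau [0.1, -43.1, -14.4, -0.7, 0.3, 0.1] tq [0.1, -0.07, 0.05]
body tilt x,jaw [-0.23 -0.13]
batten_c [([0.5722, -0.0078, 0.0687], 0.65)]
channel_c [([0.571, -0.0525, 0.0501], 0.89), ([0.6287, -0.5758, 0.012], 0.77)]
roll_c [([0.5707, 0.0442, 0.0215], 0.57)]
driver_c [([0.5504, -0.233, 0.01], 0.46)]
-0.014 -0.11 [array([310.6, 285.7]), array([310.4, 279.9])]
0.014 -0.11 [array([321.3, 284.9]), array([321.2, 279. ])]
-0.014 0.11 [array([304.6, 227.4]), array([304.3, 221.5])]
0.014 0.11 [array([314.1, 226.7]), array([313.9, 220.8])]
272 [239, 233, 192] [242, 236, 194]
273 [239, 233, 193] [241, 235, 193]
274 [239, 234, 194] [239, 234, 192]
275 [241, 238, 198] [239, 237, 194]
276 [235, 227, 178] [231, 213, 168]
277 [196, 101, 80] [198, 39, 29]
278 [197, 3, 0] [174, 13, 4]
279 [186, 19, 7] [108, 19, 14]
280 [80, 9, 7] [87, 13, 10]
281 [86, 9, 6] [89, 14, 7]
282 [88, 12, 10] [87, 13, 7]
283 [88, 16, 12] [85, 14, 8]
284 [100, 9, 2] [125, 
[... 877 characters left out ...]
88, 8, 6]), (316, [88, 14, 10]), (317, [88, 6, 5]), (318, [87, 13, 7]), (319, [86, 6, 0]), (320, [87, 12, 4]), (321, [88, 12, 13]), (322, [84, 7, 2]), (323, [89, 5, 0]), (324, [81, 27, 20]), (325, [22, 55, 44])]
[(212, [12, 10, 15]), (213, [9, 9, 9]), (214, [9, 7, 10]), (215, [8, 12, 11]), (216, [10, 14, 14]), (217, [9, 10, 12]), (218, [10, 11, 11]), (219, [7, 14, 15]), (220, [93, 13, 15]), (221, [176, 0, 0]), (222, [202, 111, 84]), (223, [223, 212, 167]), (224, [241, 238, 195]), (225, [238, 233, 191]), (226, [238, 233, 191]), (227, [238, 231, 188]), (228, [238, 231, 188]), (229, [238, 232, 189]), (230, [238, 231, 189]), (231, [237, 231, 188]), (232, [237, 232, 189]), (233, [237, 232, 190])]
```

```bash
python3 -c "
from station import workorder
print(workorder.sign_off())"
```

```text
the job is handed in; nothing more can be done
None
```

I packed all four parts in the required order (driver and roll, then channel, then batten) and handed the job in at about 48 s of the 72 s allowed. The gripper was open and raised clear of everything.

- **Seating:** In the side view each part lay where its seat pose projects, to about a pixel (roughly 2 mm). For the batten this was its end edges and width, read from pixel values. The contact readings I saw were about 7 N for the channel and 9 N for the batten, at nearly the expected seat heights. No contact force showed for the driver and roll: the driver stopped sinking close to its floor height, and the roll was let go within about 0.5 mm of its own.
- **Tool tilt:** Fast jogs tipped the tool out of vertical, up to about 0.26 rad, and I could not command it straight. I spent several seconds trying to reduce it with little gain. I then moved more slowly so the tilt stayed nearly constant between grasp and release. The channel and batten were therefore set down slightly tilted and settled level when let go.
- **Checks that disagreed or failed:**
  - The networks' last positions for the channel and batten were 3–4 mm off the seat positions, within their stated accuracy, and 4 mm high on the channel.
  - In the last shot the network no longer found the driver, which by then lay under the channel and batten. It reported the smaller look-alike instead.
  - I did not measure the bystanders separately. The ones in the tray views looked unmoved.

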